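# Unload the sowing turntable

## Task

Unload the sowing turntable. First clear the receiving board: stand its one or two seed jars upright in the wooden caddy. Then turn the table to bring each loaded bay round to the board in turn, press down on the flat sowing plate and slide it onto the board - never lift or tip a plate - until all the plates lie flat, side by side, wholly on the board and roughly square to it; finish with the table clicked into its home detent, the brass pointer on the hub aiming at the board, and leave everything else on the bench where it stands.

Things in the scene. Friction and masses are not known exactly. Their poses are not given: they have to be found in the camera images.
- station: Fixed unloading station on the bench; origin on the bench under the turntable's axis. Its -x axis points from the turntable to the receiving board, roughly towards the robot. The turntable (a 280 mm aluminium disc, floor of its bays 45 mm above the bench) turns about the vertical axis through this origin.
- board (a point): Centre of the top of the receiving board (43.5 mm above the bench, axes as station), 205 mm from the turntable's axis. Smooth face 120 mm (x) by 360 mm (y), just room for three plates side by side; lips 8 mm high on the robot's side and both ends. The turntable side is open, 5 mm from the disc and 1.5 mm below the bays' floor, so plates slide across and drop 1.5 mm.
- turntable (a joint): Angle of the turntable in rad, growing anticlockwise seen from above; stops at about +-2.2. Sprung detents at -2.094, 0 and +2.094 each put a bay square to the board: bay 0 at 0 (home), bay 1 at -2.094, bay 2 at +2.094. Let go within about 0.9 rad of a detent, it pulls itself in; turning it out takes about 4 N at a post.
- hub (a point): Centre of the top of the turntable's hub (44 mm across, 63 mm above the bench, the brass pointer lies 5 mm thick on top); its -x axis is the way the pointer aims, along bay 0. Each of the three bays is a smooth floor with walls 8 mm high at both sides and the hub end, open at the rim; a plate in its bay is centred 82 mm from the axis.
- post0 (a point): Centre of the top of an upright round steel finger post on the turntable, 16 mm across, 50 mm high (top 95 mm above the bench), 118 mm from the axis, half-way between two bays; pinch or push it to turn the table.
- post1 (a point): Centre of the top of an upright round steel finger post on the turntable, 16 mm across, 50 mm high (top 95 mm above the bench), 118 mm from the axis, half-way between two bays; pinch or push it to turn the table.
- post2 (a point): Centre of the top of an upright round steel finger post on the turntable, 16 mm across, 50 mm high (top 95 mm above the bench), 118 mm from the axis, half-way between two bays; pinch or push it to turn the table.
- plate0_top (a point): Centre of the top face of a black plastic sowing plate, 96 x 96 x 12 mm, 160 g, without a handle; starts in bay 0 with 2 mm play, standing 4 mm proud of the bay's walls, x axis pointing along the bay to the hub. It slides easily on the bay's floor and the board: fingertips pressed on top with 5 to 20 N drag it along. May be absent.
- plate1_top (a point): Centre of the top face of a black plastic sowing plate, 96 x 96 x 12 mm, 160 g, without a handle; starts in bay 1 with 2 mm play, standing 4 mm proud of the bay's walls, x axis pointing along the bay to the hub. It slides easily on the bay's floor and the board: fingertips pressed on top with 5 to 20 N drag it along. May be absent.
- plate2_top (a point): Centre of the top face of a black plastic sowing plate, 96 x 96 x 12 mm, 160 g, without a handle; starts in bay 2 with 2 mm play, standing 4 mm proud of the bay's walls, x axis pointing along the bay to the hub. It slides easily on the bay's floor and the board: fingertips pressed on top with 5 to 20 N drag it along. May be absent.
- jar0_mid (a point): Centre, half-way up, of a seed jar standing on the receiving board: upright cylinder 60 mm across, 70 mm tall, about 220 g, amber glass with aluminium lid. May be absent.
- jar1_mid (a point): Centre, half-way up, of a seed jar standing on the receiving board: upright cylinder 60 mm across, 70 mm tall, about 220 g, amber glass with aluminium lid. May be absent.
- jar2_mid (a point): Centre, half-way up, of a seed jar standing on the receiving board: upright cylinder 60 mm across, 70 mm tall, about 220 g, amber glass with aluminium lid. May be absent.
- caddy_in (a point): Centre of the inner floor (6 mm above the bench) of the fixed open wooden caddy, inside 118 mm (x) by 178 mm (y), walls 6 mm thick, rim 35 mm above the bench.
- pot_a: Bystander, leave alone: upturned terracotta pot, 72 mm across, 66 mm tall. Origin at its underside's centre.
- pot_b: Bystander, leave alone: upturned terracotta pot, 72 mm across, 66 mm tall. Origin at its underside's centre.
- trowel: Bystander, leave alone: hand trowel lying flat, 285 mm long, along its x axis; origin near the root of its blade.
- dibber: Bystander, leave alone: wooden dibber lying on its side along its x axis, 152 mm long, 32 mm across; origin at its middle.

How it is judged:
By the outcome, as a careful person would: the job done as asked, in the order asked, and still so for the second after the job is handed in, with the robot touching nothing.
Of plate0, plate1, plate2 only 2 to 3 are there at a start; the rules pass over those that are not, and their reading is None.
Of jar0, jar1, jar2 only 1 to 2 are there at a start; the rules pass over those that are not, and their reading is None.
At some moment in a run one of jar0, jar1, jar2 may be knocked a few centimetres aside while the robot is not near it.
Once in a run the grip may slacken for a moment while it holds something.
It also fails if it takes over 210 s, if anything falls off the work surface, if the arm or the gripper's body presses on something with over 40 N, if the wrist force passes 120 N, or if a joint passes its speed limit or range.

## Robot

A 6-joint arm with a two-finger parallel gripper is mounted at the origin on the work surface. World frame = base frame: x ahead of the robot, y to its left, z up, the work surface at z = 0. Lengths are in m, angles in rad, forces in N, time in s.
With the tool pointing down it reaches from about 0.35 to 0.975 m from the base axis. Payload 7.1 kg.
Tool frame: the origin (TCP) lies midway between the tips of the shut fingers; the grasp point (between the pads) lies 19 mm behind it; z points along the fingers, y is the line along which they close (so a half turn about z gives the same grasp; the last joint's range is limited). The gripper opens to 88 mm and grips with 3 to 60 N. Pads are 20 mm wide; open, the fingers measure 115 mm over their backs; the gripper's body (75 mm by 178 mm) begins 61 mm behind the grasp point.
Start: joints at [-1.319, 0.423, 1.63, -0, 1.089, -0.019], TCP at [0.167, -0.602, 0.195] pointing down, gripper open.
Joint ranges: [-3, 3], [-0.9, 2.11], [0.09, 2.58], [-1.31, 4.45], [0.11, 2.69], [-2.54, 2.54]. Speed limits (rad/s): [2.39, 2.39, 3.01, 3.14, 3.14, 3.14].

## Interface

Orientations are given as a 3x3 rotation matrix whose columns are the frame's x, y, z axes.
In Python, from cell import env, imaging gives the robot as it stands.
- The arm moves only by the shell command python3 -m inch 'ROWS' [FORCE]. ROWS is JSON, a list of rows, each an object with "fingers": the gripper's target within -1 to 1 (shut at 1, half-way at 0, fully open at -1); "offset": the shift along the world's x, y, z scaled (see below), a list of three; "turn": the turn, a rotation vector about the world's x, y, z scaled (see below), a list of three. In form: [{"fingers": fingers, "offset": [x, y, z], "turn": [rx, ry, rz]}, ...]. A call has 1 to 20 rows; each row is the pose to reach, as a shift and turn from the pose commanded when the call began; what a row does not reach only later rows make up. The controller multiplies each number of a shift by 1000 mm and each number of a turn by 60 degrees. A row lasts 1/8 s, in which the tool goes at most 62.5 mm and 10.7 degrees, less where a joint would pass 70% of its speed; a pose out of reach is approached as far as the arm can. A call with a number of a shift or a turn outside -1 to 1 is refused whole. A call with a gripper value outside its range is refused whole. The fingers move at their own pace and stop on an object; FORCE is the grip in N (left out, the last holds). Time passes only in rows, so rows that repeat a pose let the fingers close. It gives the time, the measured TCP pose, the force, the opening and the grip force at its end, in the units of the state.
- env.get_obs(): the state, without advancing time (a new reading comes with each control period).
- imaging.camera(name): name is "scene" or "top" or "wrist"; returns a dict with "image" (400x640x3 uint8, red, green, blue), "range_z" (400x640 float32, m along the optical axis (not along the pixel's ray), 0 where there is no reading), "fx", "fy", "cx", "cy" (pixels), "world_to_cam" (4x4, takes a point from world to camera coordinates). Camera axes: x right, y down, z forward; pixel columns grow to the right and rows downward; lengths in m; the calibration is good to about 2 mm. A picture is of the moment at which its call begins.
- env.job_done(): hands the job in; it is judged then, once.
The state is a dict: "t": time; "qpos": joint angles; "qvel": joint speeds; "effort": joint torques, N m; "position": TCP position; "ee_rot": TCP orientation; "contact_force": force on the tool from outside, world axes, zero at the start; "ft_torque": the same for the moment, N m; "finger_gap": finger opening in m; "grasp_force": force on a finger pad.
Only numpy, scipy, OpenCV 4.12 (cv2) and the standard library are available. Lean on these libraries where they do the work, as an engineer would, in place of code of your own. Each camera call takes 0.05 s, during which the arm holds its last target. There are 200 camera calls.

## Working session

There is one attempt and no reset: what is moved stays moved. The work goes in short steps, Python scripts to look and compute and a shell command to move; the robot and the scene stay as the last step left them, time stands still between calls to the robot, and variables do not carry over. Pictures are saved under pics/ and viewed, at most 14 in all, crops included, and the job is handed in when it is done.

```bash
mkdir -p pics; ls; cat > h.py <<'E'
import numpy as np, cv2
from cell import env, imaging
def snap(cam,fn=None):
    d=imaging.camera(cam)
    if fn: cv2.imwrite('pics/'+fn,cv2.cvtColor(d['image'],cv2.COLOR_RGB2BGR))
    np.savez('/tmp/'+cam+'.npz',**d)
    return d
def load(cam): return np.load('/tmp/'+cam+'.npz')
def cloud(d):
    z=d['range_z'];h,w=z.shape;u,v=np.meshgrid(np.arange(w),np.arange(h))
    p=np.stack([(u-d['cx'])/d['fx']*z,(v-d['cy'])/d['fy']*z,z,np.ones_like(z)],-1)
    P=p@np.linalg.inv(d['world_to_cam']).T
    P=P[...,:3];P[z==0]=np.nan
    return P
def at_height(d,u,v,h):
    M=np.linalg.inv(d['world_to_cam']);c=M[:3,3]
    r=M[:3,:3]@np.array([(u-d['cx'])/d['fx'],(v-d['cy'])/d['fy'],1]);return c+r*(h-c[2])/r[2]
E
python3 - <<'E'
from h import *
for c in ['top','scene']:
    d=snap(c,c+'0.png');print(c,d['fx'],np.linalg.inv(d['world_to_cam'])[:3].round(3).tolist())
o=env.get_obs();print(o['t'],o['ee_rot'],o['position'])
E
```

```text
pics
top 485.2905424882095 [[0.037, -0.976, 0.214, 0.308], [-0.999, -0.036, 0.009, -0.021], [-0.001, -0.214, -0.977, 1.515]]
scene 387.4539032149382 [[0.294, 0.74, -0.605, 1.192], [0.956, -0.231, 0.182, -0.199], [-0.005, -0.632, -0.775, 0.8]]
0.1 [[ 9.63556610e-01  2.67504275e-01 -3.50306177e-04]
 [ 2.67504503e-01 -9.63555637e-01  1.36956461e-03]
 [ 2.88248974e-05 -1.41336151e-03 -9.99999001e-01]] [ 0.1670882  -0.60168396  0.19447115]
```

View pics/top0.png

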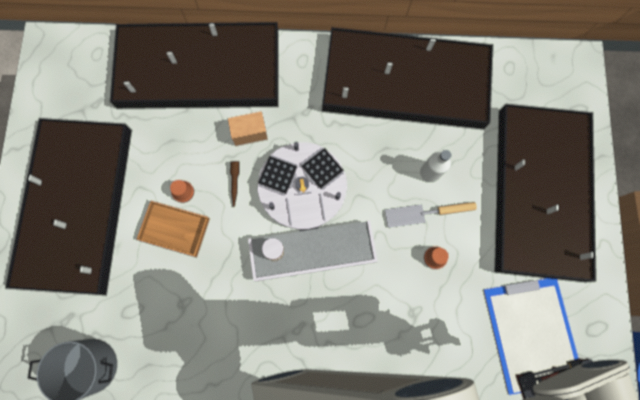

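View pics/scene0.png

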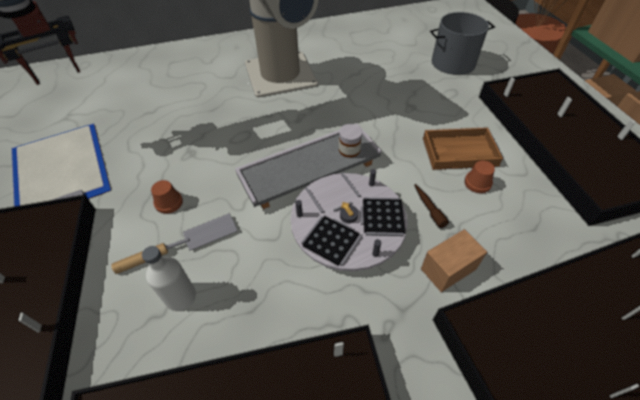

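The overview shows one jar at top-image (272,248) on the board. Two plates sit at (278,174) and (322,167), in bays 2 and 1, and bay 0 is empty. The caddy is at (172,229) and the turntable hub at about (302,186). Next, a closer crop to measure from.

```bash
python3 - <<'E'
from h import *
d=load('top');im=cv2.cvtColor(d['image'],cv2.COLOR_RGB2BGR)
c=im[130:290,130:390];cv2.imwrite('pics/crop1.png',cv2.resize(c,None,fx=3,fy=3,interpolation=cv2.INTER_CUBIC))
P=cloud(d)
for n,(u,v) in dict(jar=(272,248),board=(312,250),hub=(302,186),caddy=(172,229),pl2=(278,174),pl1=(322,167),pota=(181,190)).items(): print(n,P[v,u].round(3))
E
```

```text
jar [0.478 0.09  0.117]
board [ 0.485 -0.026  0.041]
hub [0.678 0.012 0.068]
caddy [0.539 0.416 0.007]
pl2 [0.716 0.088 0.058]
pl1 [ 0.743 -0.048  0.063]
pota [0.651 0.382 0.072]
```

View pics/crop1.png

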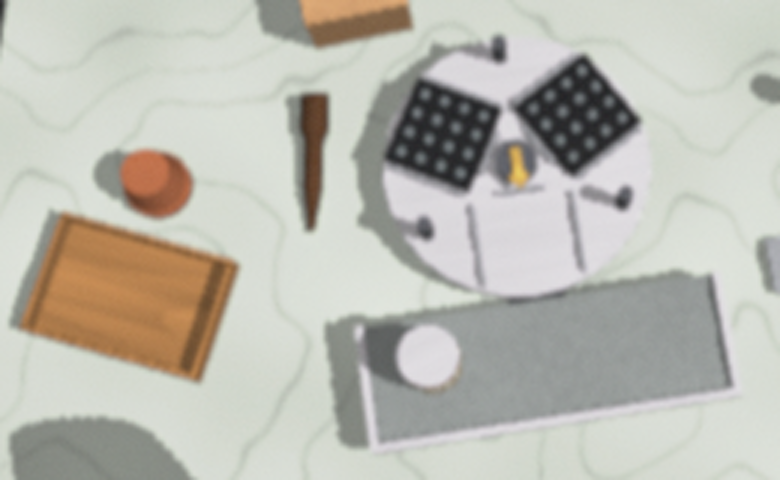

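```bash
python3 - <<'E'
from h import *
d=load('top')
f=lambda x,y,h: at_height(d,130+x/3,130+y/3,h)[:2].round(4)
for n,h,ps in [('hub',.063,[(514,163)]),('posts',.095,[(499,42),(426,228),(625,197)]),('board',.0515,[(376,447),(735,387),(714,274),(360,326)]),
 ('caddy',.035,[(60,212),(238,263),(200,381),(20,326)]),('jar',.1135,[(428,356)]),('pl2',.057,[(422,78),(500,106),(466,192),(385,160)]),('pl1',.057,[(583,56),(640,120),(574,176),(512,104)])]:
    A=np.array([f(x,y,h) for x,y in ps]);print(n,A.tolist(),A.mean(0).round(4))
P=cloud(d)
m=(P[...,2]>.088)&(P[...,2]<.1)&(abs(P[...,0]-.68)<.16)&(abs(P[...,1])<.16)
n,l,s,c=cv2.connectedComponentsWithStats(m.astype(np.uint8))
for i in range(1,n): print('post',P[l==i].mean(0).round(4),s[i,4])
m=(P[...,2]>.105)&(P[...,2]<.125)&(abs(P[...,0]-.48)<.1)&(abs(P[...,1]-.05)<.2);print('jar',P[m].mean(0),m.sum())
E
```

```text
hub [[0.6846, 0.0141]] [0.6846 0.0141]
posts [[0.8038, 0.0339], [0.6062, 0.0984], [0.6453, -0.0992]] [0.6851 0.011 ]
board [[0.3909, 0.1399], [0.4639, -0.2165], [0.5783, -0.1942], [0.5115, 0.1635]] [ 0.4862 -0.0268]
caddy [[0.6216, 0.4855], [0.5746, 0.2957], [0.4515, 0.3245], [0.5008, 0.5137]] [0.5371 0.4049]
jar [[0.4761, 0.0882]] [0.4761 0.0882]
pl2 [[0.7745, 0.1143], [0.747, 0.0313], [0.6535, 0.0624], [0.6844, 0.1478]] [0.7148 0.089 ]
pl1 [[0.8049, -0.0535], [0.7372, -0.1149], [0.6746, -0.0481], [0.7496, 0.0189]] [ 0.7416 -0.0494]
post [0.8038 0.035  0.0957] 21
post [ 0.6497 -0.0989  0.0951] 21
post [0.6106 0.1013 0.0953] 22
jar [0.47591326 0.08950585 0.11392597] 338
```

```bash
python3 -m inch '[{"fingers":-1,"offset":[0,0,0.04],"turn":[0,0,-0.075]},{"fingers":-1,"offset":[0.309,0.691,0.04],"turn":[0,0,-0.075]},{"fingers":-1,"offset":[0.309,0.691,0.04],"turn":[0,0,-0.075]},{"fingers":-1,"offset":[0.309,0.691,0.04],"turn":[0,0,-0.075]},{"fingers":-1,"offset":[0.309,0.691,0.04],"turn":[0,0,-0.075]},{"fingers":-1,"offset":[0.309,0.691,0.04],"turn":[0,0,-0.075]},{"fingers":-1,"offset":[0.309,0.691,0.04],"turn":[0,0,-0.075]},{"fingers":-1,"offset":[0.309,0.691,0.04],"turn":[0,0,-0.075]},{"fingers":-1,"offset":[0.309,0.691,0.04],"turn":[0,0,-0.075]},{"fingers":-1,"offset":[0.309,0.691,0.04],"turn":[0,0,-0.075]},{"fingers":-1,"offset":[0.309,0.691,0.04],"turn":[0,0,-0.075]},{"fingers":-1,"offset":[0.309,0.691,0.04],"turn":[0,0,-0.075]},{"fingers":-1,"offset":[0.309,0.691,0.04],"turn":[0,0,-0.075]},{"fingers":-1,"offset":[0.309,0.691,0.04],"turn":[0,0,-0.075]},{"fingers":-1,"offset":[0.309,0.691,0.04],"turn":[0,0,-0.075]},{"fingers":-1,"offset":[0.309,0.691,0.04],"turn":[0,0,-0.075]}]' 30
python3 - <<'E'
from h import *
d=snap('wrist','w1.png');P=cloud(d)
m=(P[...,2]>.105)&(P[...,2]<.125)&(abs(P[...,0]-.48)<.12)&(abs(P[...,1]-.05)<.2)
q=P[m];print('jar',q.mean(0),q.min(0),q.max(0),m.sum());print(env.get_obs()['position'],env.get_obs()['ee_rot'][:,0])
E
```

```text
t: 2.1
position: [0.4755, 0.0876, 0.235]
ee_rot: [[0.982, 0.19, -0.001], [0.19, -0.982, -0.0], [-0.001, 0.0, -1.0]]
contact_force: [-0.0, -0.4, 0.0]
finger_gap: 0.0883
grasp_force: 0.0
jar [0.47888638 0.08937642 0.11235937] [0.44828076 0.05960195 0.10521104] [0.50759285 0.11856472 0.11503734] 2436
[0.47558986 0.08746032 0.23508727] [ 9.81923949e-01  1.89275064e-01 -5.55008583e-04]
```

View pics/w1.png

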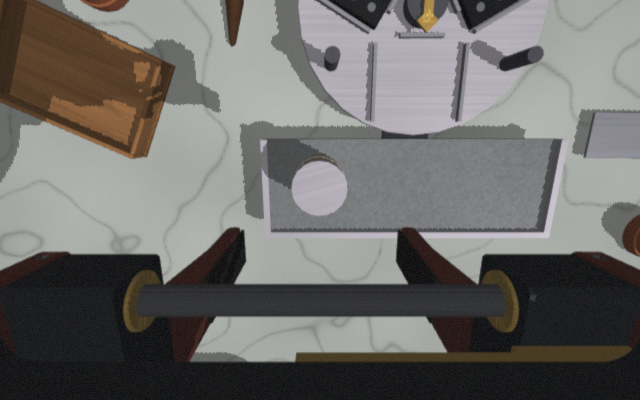

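The wrist picture shows the board square to the image, with the jar lid at (320,188). That puts the jar at (0.478, 0.089), which agrees with the top camera. Next step is the grasp.

```bash
python3 -m inch '[{"fingers":-1,"offset":[0.002,0.001,-0.05],"turn":[0,0,0]},{"fingers":-1,"offset":[0.002,0.001,-0.1],"turn":[0,0,0]},{"fingers":-1,"offset":[0.002,0.001,-0.14],"turn":[0,0,0]},{"fingers":-1,"offset":[0.002,0.001,-0.156],"turn":[0,0,0]},{"fingers":-1,"offset":[0.002,0.001,-0.156],"turn":[0,0,0]},{"fingers":0.6,"offset":[0.002,0.001,-0.156],"turn":[0,0,0]},{"fingers":1,"offset":[0.002,0.001,-0.156],"turn":[0,0,0]},{"fingers":1,"offset":[0.002,0.001,-0.156],"turn":[0,0,0]},{"fingers":1,"offset":[0.002,0.001,-0.156],"turn":[0,0,0]},{"fingers":1,"offset":[0.002,0.001,-0.156],"turn":[0,0,0]},{"fingers":1,"offset":[0.002,0.001,-0.156],"turn":[0,0,0]}]' 30
```

```text
t: 3.52
position: [0.4788, 0.0899, 0.08]
ee_rot: [[0.982, 0.191, 0.001], [0.191, -0.982, 0.0], [0.001, 0.0, -1.0]]
contact_force: [-0.6, -0.4, 8.5]
finger_gap: 0.059
grasp_force: 30.0
```

```bash
python3 -m inch '[{"fingers":1,"offset":[0,0,0.03],"turn":[0,0,0]},{"fingers":1,"offset":[0,0,0.06],"turn":[0,0,0]},{"fingers":1,"offset":[0,0,0.09],"turn":[0,0,0]},{"fingers":1,"offset":[0.008,0.045,0.09],"turn":[0,0,-0.1]},{"fingers":1,"offset":[0.016,0.09,0.09],"turn":[0,0,-0.2]},{"fingers":1,"offset":[0.024,0.135,0.09],"turn":[0,0,-0.3]},{"fingers":1,"offset":[0.033,0.18,0.09],"turn":[0,0,-0.41]},{"fingers":1,"offset":[0.041,0.225,0.09],"turn":[0,0,-0.41]},{"fingers":1,"offset":[0.05,0.27,0.09],"turn":[0,0,-0.41]},{"fingers":1,"offset":[0.058,0.315,0.09],"turn":[0,0,-0.41]},{"fingers":1,"offset":[0.058,0.315,0.09],"turn":[0,0,-0.41]},{"fingers":1,"offset":[0.058,0.315,0.09],"turn":[0,0,-0.41]}]' 30
python3 - <<'E'
from h import *
d=snap('wrist','w2.png')
E
```

```text
t: 5.03
position: [0.5354, 0.404, 0.1683]
ee_rot: [[0.972, -0.234, -0.002], [-0.234, -0.972, -0.001], [-0.001, 0.002, -1.0]]
contact_force: [0.3, -0.8, -2.1]
finger_gap: 0.0588
grasp_force: 30.0
```

View pics/w2.png

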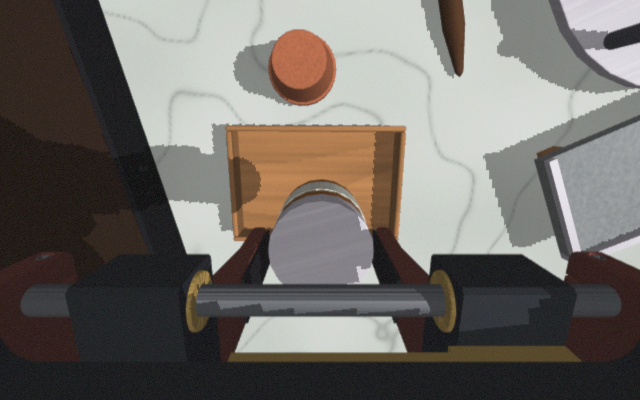

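The jar is held over the caddy, centred at about (320,240), and the caddy edges are square to the tool. Lowering it in.

```bash
python3 -m inch '[{"fingers":1,"offset":[0,0,-0.04],"turn":[0,0,0]},{"fingers":1,"offset":[0,0,-0.08],"turn":[0,0,0]},{"fingers":1,"offset":[0,0,-0.11],"turn":[0,0,0]},{"fingers":1,"offset":[0,0,-0.12],"turn":[0,0,0]},{"fingers":1,"offset":[0,0,-0.125],"turn":[0,0,0]},{"fingers":1,"offset":[0,0,-0.127],"turn":[0,0,0]},{"fingers":1,"offset":[0,0,-0.127],"turn":[0,0,0]}]'
sleep 0.1; python3 -m inch '[{"fingers":-0.5,"offset":[0,0,0],"turn":[0,0,0]},{"fingers":-0.7,"offset":[0,0,0],"turn":[0,0,0]},{"fingers":-0.7,"offset":[0,0,0.0],"turn":[0,0,0]},{"fingers":-0.7,"offset":[0,0,0.03],"turn":[0,0,0]},{"fingers":-0.7,"offset":[0,0,0.08],"turn":[0,0,0]},{"fingers":-0.7,"offset":[0,0,0.14],"turn":[0,0,0]},{"fingers":-0.7,"offset":[0,0,0.14],"turn":[0,0,0]}]'
python3 - <<'E'
from h import *
d=snap('top');P=cloud(d)
m=(P[...,2]>.06)&(P[...,2]<.09)&(abs(P[...,0]-.537)<.08)&(abs(P[...,1]-.405)<.1)
q=P[m];print('jar',q.mean(0),q.min(0),q.max(0),m.sum())
E
```

```text
t: 5.95
position: [0.5368, 0.4051, 0.0432]
ee_rot: [[0.972, -0.235, 0.001], [-0.235, -0.972, 0.001], [0.001, -0.001, -1.0]]
contact_force: [-0.2, -0.9, -2.8]
finger_gap: 0.0585
grasp_force: 30.0
t: 6.82
position: [0.5392, 0.407, 0.1883]
ee_rot: [[0.972, -0.235, 0.008], [-0.235, -0.972, 0.006], [0.007, -0.008, -1.0]]
contact_force: [0.1, -0.8, -0.5]
finger_gap: 0.0743
grasp_force: 0.0
jar [0.52627922 0.39030878 0.07557148] [0.50435271 0.3754333  0.06131972] [0.55877902 0.41340429 0.08351522] 143
```

```bash
python3 -m inch '[{"fingers":-0.2,"offset":[0.033,-0.046,0],"turn":[0,0,0.1]},{"fingers":-0.2,"offset":[0.066,-0.093,0],"turn":[0,0,0.2]},{"fingers":-0.2,"offset":[0.1,-0.14,0],"turn":[0,0,0.3]},{"fingers":-0.2,"offset":[0.133,-0.186,0],"turn":[0,0,0.41]},{"fingers":-0.2,"offset":[0.166,-0.232,0],"turn":[0,0,0.41]},{"fingers":-0.2,"offset":[0.2,-0.28,0],"turn":[0,0,0.41]},{"fingers":-0.2,"offset":[0.233,-0.326,0],"turn":[0,0,0.41]},{"fingers":-0.2,"offset":[0.265,-0.372,0],"turn":[0,0,0.41]},{"fingers":-0.2,"offset":[0.265,-0.372,0],"turn":[0,0,0.41]},{"fingers":-0.2,"offset":[0.265,-0.372,0],"turn":[0,0,0.41]}]' 20
python3 - <<'E'
from h import *
d=snap('wrist','w3.png');P=cloud(d)
m=(P[...,2]>.088)&(P[...,2]<.1)&(abs(P[...,0]-.70)<.18)&(abs(P[...,1])<.16)
n,l,s,c=cv2.connectedComponentsWithStats(m.astype(np.uint8))
for i in range(1,n):
  if s[i,4]>10: print('post',P[l==i].mean(0).round(4),s[i,4],c[i])
d=snap('top','t2.png');P=cloud(d)
m=(P[...,2]>.06)&(P[...,2]<.09)&(abs(P[...,0]-.537)<.08)&(abs(P[...,1]-.405)<.1)
q=P[m];print('jar',q.mean(0),q.min(0),q.max(0),m.sum())
E
```

```text
t: 8.12
position: [0.7999, 0.033, 0.1799]
ee_rot: [[0.982, 0.191, -0.003], [0.191, -0.982, 0.0], [-0.003, -0.001, -1.0]]
contact_force: [-0.6, 0.7, -0.2]
finger_gap: 0.0528
grasp_force: 0.0
post [0.8062 0.035  0.0937] 241 [319.04149378 192.23236515]
jar [0.53287738 0.40352142 0.07636028] [0.50385874 0.37445825 0.06033703] [0.56225673 0.43571278 0.08481397] 336
```

View pics/w3.png

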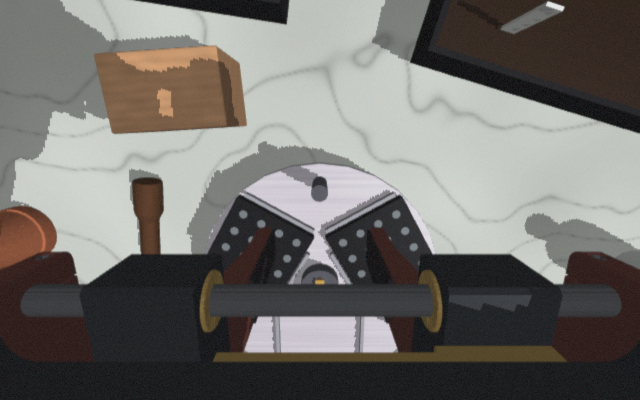

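The jar stands centred in the caddy at (0.533, 0.404). The wrist picture has the far post at (319,190), so it lies at (0.805, 0.035). Going down to pinch it.

```bash
python3 -m inch '[{"fingers":-0.2,"offset":[0.003,0.001,-0.04],"turn":[0,0,0]},{"fingers":-0.2,"offset":[0.003,0.001,-0.08],"turn":[0,0,0]},{"fingers":-0.2,"offset":[0.003,0.001,-0.108],"turn":[0,0,0]},{"fingers":-0.2,"offset":[0.003,0.001,-0.108],"turn":[0,0,0]},{"fingers":1,"offset":[0.003,0.001,-0.108],"turn":[0,0,0]},{"fingers":1,"offset":[0.003,0.001,-0.108],"turn":[0,0,0]},{"fingers":1,"offset":[0.003,0.001,-0.108],"turn":[0,0,0]},{"fingers":1,"offset":[0.003,0.001,-0.108],"turn":[0,0,0]},{"fingers":1,"offset":[0.003,0.001,-0.108],"turn":[0,0,0]}]' 20
python3 - <<'E'
from h import *
o=env.get_obs();p=o['position'];print(p)
c=np.array([.688,.0125]);r=p[:2]-c;print(np.hypot(*r),np.degrees(np.arctan2(r[1],r[0])))
R=.118;a0=np.radians(10.9)
for k in range(1,21):
    a=a0-np.radians(6*k);print(k,(R*np.array([np.cos(a)-np.cos(a0),np.sin(a)-np.sin(a0)])).round(3))
E
```

```text
t: 9.35
position: [0.8043, 0.0337, 0.0744]
ee_rot: [[0.982, 0.191, 0.0], [0.191, -0.982, 0.0], [0.0, 0.0, -1.0]]
contact_force: [1.8, -0.2, 0.1]
finger_gap: 0.0062
grasp_force: 0.0
[0.80428279 0.0337341  0.07442251]
0.11820564296833881 10.348613218276034
1 [ 0.002 -0.012]
2 [ 0.002 -0.025]
3 [ 0.001 -0.037]
4 [-0.001 -0.049]
5 [-0.004 -0.061]
6 [-0.009 -0.072]
7 [-0.015 -0.083]
8 [-0.022 -0.093]
9 [-0.03  -0.103]
10 [-0.039 -0.112]
11 [-0.048 -0.119]
12 [-0.059 -0.126]
13 [-0.07  -0.131]
14 [-0.082 -0.135]
15 [-0.094 -0.138]
16 [-0.106 -0.14 ]
17 [-0.118 -0.14 ]
18 [-0.13  -0.139]
19 [-0.143 -0.137]
20 [-0.154 -0.134]
```

```bash
python3 - <<'E'
from h import *
o=env.get_obs();print(o['finger_gap'],o['contact_force'],o['position'])
d=snap('scene');im=cv2.cvtColor(d['image'],cv2.COLOR_RGB2BGR)
a=cv2.resize(im[120:300,220:480],None,fx=3,fy=3,interpolation=cv2.INTER_CUBIC)
cv2.imwrite('pics/s2.png',a)
d=snap('top');P=cloud(d)
m=(P[...,2]>.088)&(P[...,2]<.1)&(abs(P[...,0]-.68)<.16)&(abs(P[...,1])<.16)
n,l,s,c=cv2.connectedComponentsWithStats(m.astype(np.uint8))
for i in range(1,n): print('post',P[l==i].mean(0).round(4),s[i,4])
E
```

```text
0.0062354546633654 [ 1.75219394 -0.23400263  0.1191517 ] [0.80428279 0.0337341  0.07442251]
post [ 0.6492 -0.0984  0.0943] 24
```

View pics/s2.png

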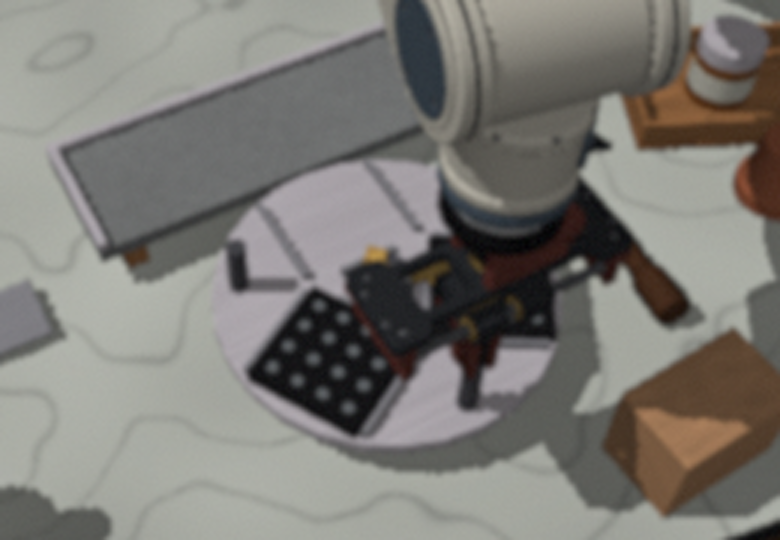

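```bash
python3 -m inch '[{"fingers":1,"offset":[0,0,0],"turn":[0,0,0]},{"fingers":1,"offset":[0,0,0],"turn":[0,0,0]}]' 20
python3 - <<'E'
from h import *
d=load('scene')
P=cloud(d)
m=(P[...,2]>.05)&(P[...,2]<.095)&(abs(P[...,0]-.82)<.03)&(abs(P[...,1]-.03)<.03)
q=P[m];vv,uu=np.nonzero(m)
for z in np.arange(.05,.095,.006):
    k=(q[:,2]>=z)&(q[:,2]<z+.006)
    if k.any(): print(z.round(3),q[k].mean(0).round(4),q[k].max(0).round(4),k.sum(),uu[k].mean(),vv[k].mean())
E
```

```text
t: 9.7
position: [0.8042, 0.0338, 0.0741]
ee_rot: [[0.982, 0.191, -0.0], [0.191, -0.982, 0.0], [-0.0, -0.0, -1.0]]
contact_force: [-0.0, 0.0, 1.1]
finger_gap: 0.0006
grasp_force: 0.0
0.05 [0.8091 0.0319 0.0525] [0.8116 0.039  0.0551] 8 374.75 254.625
0.056 [0.8082 0.0316 0.0588] [0.8129 0.0412 0.0615] 14 374.7142857142857 252.85714285714286
0.062 [0.8104 0.0333 0.065 ] [0.8124 0.0399 0.0665] 9 376.1111111111111 252.0
0.068 [0.8096 0.0314 0.0714] [0.8122 0.0392 0.0738] 9 375.44444444444446 250.44444444444446
0.074 [0.8096 0.0325 0.0771] [0.8135 0.042  0.079 ] 12 376.1666666666667 248.91666666666666
0.08 [0.809  0.0315 0.0831] [0.8124 0.0379 0.0853] 11 375.90909090909093 247.36363636363637
0.086 [0.8094 0.0322 0.0873] [0.8119 0.0397 0.0882] 8 376.5 246.375
0.092 [0.8094 0.0368 0.0934] [0.8123 0.0406 0.0946] 9 378.77777777777777 244.33333333333334
```

```bash
python3 - <<'E'
from h import *
d=snap('scene')
P=cloud(d);im=cv2.cvtColor(d['image'],cv2.COLOR_RGB2BGR)
cv2.imwrite('pics/s3.png',cv2.resize(im[210:270,340:420],None,fx=9,fy=9,interpolation=cv2.INTER_CUBIC))
for v in range(232,256,3): print(v,[tuple(P[v,u].round(3).tolist()) for u in (368,371,374,377,380,383)])
E
```

```text
232 [(0.835, -0.007, 0.197), (0.837, -0.002, 0.197), (0.838, 0.004, 0.197), (0.836, 0.011, 0.191), (0.841, 0.015, 0.196), (0.839, 0.022, 0.19)]
235 [(0.84, -0.009, 0.196), (0.796, 0.022, 0.117), (0.806, 0.024, 0.13), (0.817, 0.024, 0.146), (0.816, 0.031, 0.142), (0.812, 0.04, 0.132)]
238 [(0.76, 0.036, 0.044), (0.796, 0.023, 0.105), (0.805, 0.025, 0.117), (0.816, 0.026, 0.132), (0.816, 0.033, 0.129), (0.814, 0.041, 0.123)]
241 [(0.767, 0.033, 0.044), (0.768, 0.04, 0.043), (0.807, 0.025, 0.108), (0.815, 0.027, 0.12), (0.813, 0.036, 0.112), (0.813, 0.043, 0.11)]
244 [(0.776, 0.03, 0.046), (0.776, 0.037, 0.043), (0.805, 0.028, 0.093), (0.816, 0.028, 0.109), (0.81, 0.039, 0.095), (0.784, 0.063, 0.042)]
247 [(0.782, 0.027, 0.044), (0.785, 0.033, 0.046), (0.806, 0.028, 0.082), (0.811, 0.033, 0.086), (0.809, 0.042, 0.079), (0.791, 0.06, 0.042)]
250 [(0.789, 0.025, 0.044), (0.791, 0.031, 0.043), (0.809, 0.028, 0.074), (0.811, 0.034, 0.075), (0.797, 0.051, 0.043), (0.799, 0.057, 0.043)]
253 [(0.796, 0.022, 0.043), (0.799, 0.028, 0.045), (0.808, 0.03, 0.059), (0.812, 0.035, 0.062), (0.805, 0.047, 0.045), (0.806, 0.054, 0.044)]
```

View pics/s3.png

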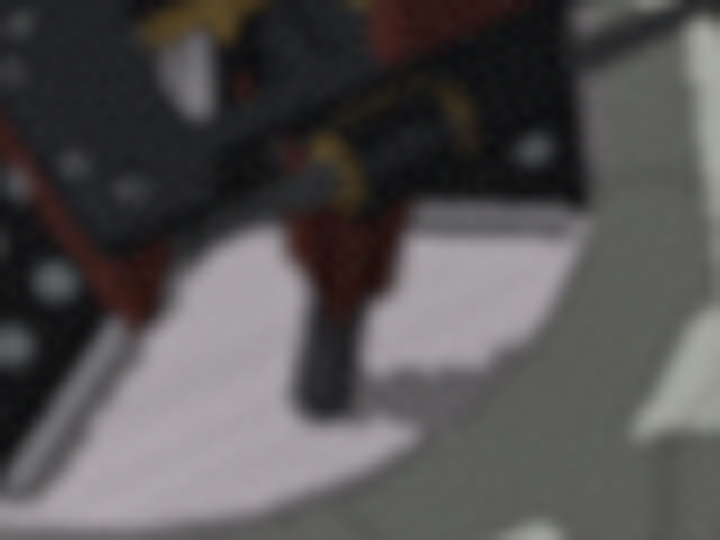

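```bash
python3 - <<'E'
from h import *
d=snap('wrist');im=cv2.cvtColor(d['image'],cv2.COLOR_RGB2BGR)
cv2.imwrite('pics/w4.png',cv2.resize(im[120:360,190:450],None,fx=2,fy=2,interpolation=cv2.INTER_CUBIC))
E
```

```text
(no output)
```

View pics/w4.png

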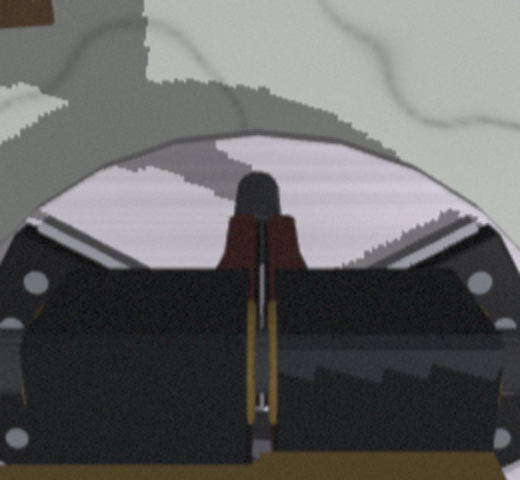

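```bash
python3 - <<'E'
from h import *
d=load('wrist');P=cloud(d);print(np.linalg.inv(d['world_to_cam'])[:3].round(3).tolist())
for y in (176,182,188,194,200,206,212,220,230,240,250): 
    v=120+y//2; print(y,[tuple(P[v,190+x//2].round(3).tolist()) for x in (242,250,258,266,274)])
d=load('scene')
o=env.get_obs();print(o['position'],o['qpos'])
E
```

```text
[[0.19, -0.951, -0.245, 0.871], [-0.982, -0.184, -0.047, 0.046], [-0.001, 0.25, -0.968, 0.263]]
176 [(0.81, 0.042, 0.044), (0.812, 0.039, 0.051), (0.813, 0.036, 0.052), (0.813, 0.033, 0.049), (0.812, 0.03, 0.044)]
182 [(0.81, 0.041, 0.052), (0.813, 0.039, 0.059), (0.813, 0.036, 0.059), (0.813, 0.033, 0.058), (0.811, 0.03, 0.049)]
188 [(0.811, 0.041, 0.062), (0.813, 0.039, 0.066), (0.813, 0.036, 0.067), (0.813, 0.033, 0.065), (0.812, 0.03, 0.059)]
194 [(0.811, 0.041, 0.069), (0.813, 0.038, 0.074), (0.813, 0.036, 0.074), (0.813, 0.033, 0.072), (0.812, 0.03, 0.066)]
200 [(0.811, 0.041, 0.076), (0.812, 0.038, 0.079), (0.813, 0.036, 0.081), (0.813, 0.033, 0.078), (0.812, 0.03, 0.073)]
206 [(0.811, 0.041, 0.083), (0.813, 0.038, 0.086), (0.813, 0.036, 0.087), (0.814, 0.033, 0.086), (0.812, 0.03, 0.08)]
212 [(0.812, 0.04, 0.089), (0.813, 0.038, 0.092), (0.813, 0.036, 0.092), (0.814, 0.033, 0.091), (0.812, 0.03, 0.085)]
220 [(0.815, 0.041, 0.107), (0.816, 0.038, 0.107), (0.814, 0.036, 0.101), (0.815, 0.034, 0.102), (0.817, 0.032, 0.106)]
230 [(0.815, 0.04, 0.115), (0.815, 0.038, 0.113), (0.815, 0.036, 0.111), (0.815, 0.034, 0.11), (0.817, 0.032, 0.114)]
240 [(0.816, 0.04, 0.122), (0.816, 0.038, 0.121), (0.815, 0.036, 0.118), (0.815, 0.034, 0.117), (0.816, 0.032, 0.12)]
250 [(0.815, 0.04, 0.128), (0.815, 0.038, 0.127), (0.814, 0.036, 0.123), (0.815, 0.034, 0.123), (0.816, 0.032, 0.127)]
[0.80419272 0.03380546 0.07410165] [2.72106811e-02 8.10432787e-01 1.23170668e+00 4.33212728e-05
 1.09955397e+00 1.40575409e+00]
```

```bash
python3 -m inch '[{"fingers":-0.1,"offset":[0,0,0],"turn":[0,0,0]},{"fingers":-0.1,"offset":[0,0,0],"turn":[0,0,0]},{"fingers":-0.1,"offset":[0,0.001,0],"turn":[0,0,0]},{"fingers":-0.1,"offset":[0,0.001,0],"turn":[0,0,0]},{"fingers":-0.1,"offset":[0,0.001,-0.01],"turn":[0,0,0]},{"fingers":-0.1,"offset":[0,0.001,-0.018],"turn":[0,0,0]},{"fingers":-0.1,"offset":[0,0.001,-0.018],"turn":[0,0,0]},{"fingers":-0.1,"offset":[0,0.001,-0.018],"turn":[0,0,0]}]' 20
python3 -m inch '[{"fingers":1,"offset":[0,0,0],"turn":[0,0,0]},{"fingers":1,"offset":[0,0,0],"turn":[0,0,0]},{"fingers":1,"offset":[0,0,0],"turn":[0,0,0]},{"fingers":1,"offset":[0,0,0],"turn":[0,0,0]},{"fingers":1,"offset":[0,0,0],"turn":[0,0,0]},{"fingers":1,"offset":[0,0,0],"turn":[0,0,0]}]' 20
```

```text
t: 10.8
position: [0.8042, 0.0348, 0.056]
ee_rot: [[0.982, 0.191, -0.0], [0.191, -0.982, 0.0], [-0.0, -0.0, -1.0]]
contact_force: [-0.9, 0.1, -0.5]
finger_gap: 0.0482
grasp_force: 0.0
t: 11.55
position: [0.8043, 0.0348, 0.0563]
ee_rot: [[0.982, 0.191, 0.0], [0.191, -0.982, 0.0], [0.0, -0.0, -1.0]]
contact_force: [-0.3, 0.4, 1.9]
finger_gap: 0.0148
grasp_force: 20.0
```

Finding: the pads' lower edge lies about 20 mm above the reported TCP, so the first attempt closed just above the post. At z = 0.056 the post is gripped (gap 14.8 mm, 20 N). Next I turn the table by −120°.

```bash
python3 -m inch '[{"fingers":1,"offset":[0.002,-0.012,0],"turn":[0,0,0]},{"fingers":1,"offset":[0.002,-0.025,0],"turn":[0,0,0]},{"fingers":1,"offset":[0.001,-0.037,0],"turn":[0,0,0]},{"fingers":1,"offset":[-0.001,-0.049,0],"turn":[0,0,0]},{"fingers":1,"offset":[-0.004,-0.061,0],"turn":[0,0,0]},{"fingers":1,"offset":[-0.009,-0.072,0],"turn":[0,0,0]},{"fingers":1,"offset":[-0.015,-0.083,0],"turn":[0,0,0]},{"fingers":1,"offset":[-0.022,-0.093,0],"turn":[0,0,0]},{"fingers":1,"offset":[-0.03,-0.103,0],"turn":[0,0,0]},{"fingers":1,"offset":[-0.039,-0.112,0],"turn":[0,0,0]},{"fingers":1,"offset":[-0.048,-0.119,0],"turn":[0,0,0]},{"fingers":1,"offset":[-0.059,-0.126,0],"turn":[0,0,0]},{"fingers":1,"offset":[-0.07,-0.131,0],"turn":[0,0,0]},{"fingers":1,"offset":[-0.082,-0.135,0],"turn":[0,0,0]},{"fingers":1,"offset":[-0.094,-0.138,0],"turn":[0,0,0]},{"fingers":1,"offset":[-0.106,-0.14,0],"turn":[0,0,0]},{"fingers":1,"offset":[-0.118,-0.14,0],"turn":[0,0,0]},{"fingers":1,"offset":[-0.13,-0.139,0],"turn":[0,0,0]},{"fingers":1,"offset":[-0.143,-0.137,0],"turn":[0,0,0]},{"fingers":1,"offset":[-0.154,-0.134,0],"turn":[0,0,0]}]' 20
python3 -m inch '[{"fingers":1,"offset":[0,0,0],"turn":[0,0,0]},{"fingers":1,"offset":[0,0,0],"turn":[0,0,0]}]'
python3 - <<'E'
from h import *
p=env.get_obs()['position'][:2]-[.688,.0125];print(np.hypot(*p),np.degrees(np.arctan2(p[1],p[0])))
E
```

```text
t: 14.05
position: [0.651, -0.0968, 0.056]
ee_rot: [[0.982, 0.191, 0.003], [0.191, -0.982, 0.003], [0.004, -0.002, -1.0]]
contact_force: [7.5, 13.4, -9.3]
finger_gap: 0.0153
grasp_force: 20.0
t: 14.3
position: [0.6507, -0.0968, 0.056]
ee_rot: [[0.982, 0.191, 0.002], [0.191, -0.982, 0.003], [0.002, -0.002, -1.0]]
contact_force: [4.2, 12.2, -6.5]
finger_gap: 0.0152
grasp_force: 20.0
0.11543789902907622 -108.83005442743037
```

```bash
python3 -m inch '[{"fingers":-0.1,"offset":[0,0,0],"turn":[0,0,0]},{"fingers":-0.1,"offset":[0,0,0],"turn":[0,0,0]},{"fingers":-0.1,"offset":[0,0,0],"turn":[0,0,0]},{"fingers":-0.1,"offset":[0,0,0.04],"turn":[0,0,0]},{"fingers":-0.1,"offset":[0,0,0.08],"turn":[0,0,0]},{"fingers":-0.1,"offset":[0,0,0.12],"turn":[0,0,0]},{"fingers":-0.1,"offset":[-0.02,0.05,0.12],"turn":[0,0,0]},{"fingers":-0.1,"offset":[-0.044,0.094,0.12],"turn":[0,0,0]},{"fingers":-0.1,"offset":[-0.044,0.094,0.12],"turn":[0,0,0]},{"fingers":-0.1,"offset":[-0.044,0.094,0.12],"turn":[0,0,0]}]' 20
python3 - <<'E'
from h import *
d=snap('wrist','w5.png');d=snap('top','t5.png');P=cloud(d)
m=(P[...,2]>.088)&(P[...,2]<.1)&(abs(P[...,0]-.68)<.16)&(abs(P[...,1])<.16)
n,l,s,c=cv2.connectedComponentsWithStats(m.astype(np.uint8))
for i in range(1,n): print('post',P[l==i].mean(0).round(4),s[i,4])
E
```

```text
t: 15.55
position: [0.6068, -0.0057, 0.1765]
ee_rot: [[0.981, 0.191, 0.001], [0.191, -0.981, -0.0], [0.001, 0.001, -1.0]]
contact_force: [0.0, 0.2, -0.3]
finger_gap: 0.0482
grasp_force: 0.0
post [0.8028 0.0352 0.0948] 19
post [0.8108 0.0291 0.0942] 1
post [0.6109 0.1053 0.0975] 10
```

View pics/w5.png

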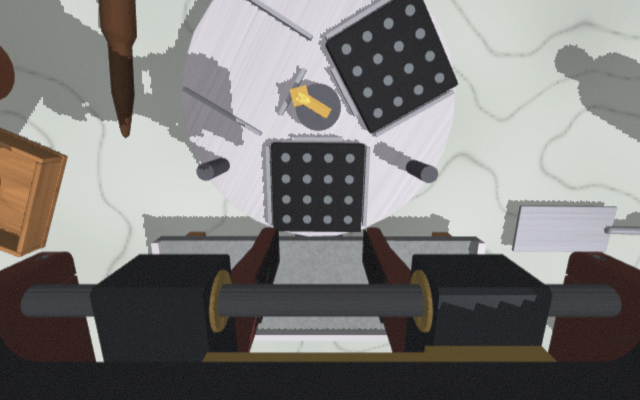

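Bay 1 now faces the board, with its plate square at (318,187) in the wrist picture. I measure it before pressing.

```bash
python3 - <<'E'
from h import *
d=load('wrist');c=[at_height(d,u,v,.057)[:2] for u,v in((271,142),(365,142),(363,231),(273,231))]
print(np.round(c,4).tolist(),np.mean(c,0)); P=cloud(d);print(P[187,318])
e=c[0]-c[1];print(np.degrees(np.arctan2(-e[0],e[1])))
E
```

```text
[[0.6478, 0.0525], [0.6658, -0.0406], [0.5728, -0.0601], [0.5541, 0.036]] [ 0.61012718 -0.00305177]
[ 0.61098561 -0.00287292  0.05516771]
10.983751188055033
```

```bash
python3 -m inch '[{"fingers":-0.1,"offset":[0.002,0.003,-0.04],"turn":[0,0,0]},{"fingers":-0.1,"offset":[0.002,0.003,-0.08],"turn":[0,0,0]},{"fingers":-0.1,"offset":[0.002,0.003,-0.11],"turn":[0,0,0]},{"fingers":-0.1,"offset":[0.002,0.003,-0.114],"turn":[0,0,0]},{"fingers":-0.1,"offset":[0.002,0.003,-0.114],"turn":[0,0,0]}]'
for i in 1 2 ; do :; done
python3 -m inch '[{"fingers":-0.1,"offset":[0,0,-0.003],"turn":[0,0,0]},{"fingers":-0.1,"offset":[0,0,-0.003],"turn":[0,0,0]}]'
python3 -m inch '[{"fingers":-0.1,"offset":[0,0,-0.003],"turn":[0,0,0]},{"fingers":-0.1,"offset":[0,0,-0.003],"turn":[0,0,0]}]'
```

```text
t: 16.27
position: [0.6089, -0.0029, 0.0626]
ee_rot: [[0.982, 0.19, 0.001], [0.19, -0.982, -0.0], [0.001, 0.0, -1.0]]
contact_force: [-0.4, -1.1, 1.2]
finger_gap: 0.0484
grasp_force: 0.0
t: 16.52
position: [0.6088, -0.0023, 0.0601]
ee_rot: [[0.982, 0.191, 0.002], [0.191, -0.982, -0.0], [0.002, 0.0, -1.0]]
contact_force: [0.1, -0.2, -0.1]
finger_gap: 0.0484
grasp_force: 0.0
t: 16.77
position: [0.6081, -0.0021, 0.0562]
ee_rot: [[0.982, 0.191, -0.0], [0.191, -0.982, 0.0], [-0.0, -0.0, -1.0]]
contact_force: [-0.4, -0.9, 0.7]
finger_gap: 0.0481
grasp_force: 0.0
```

```bash
for k in 1; do python3 -m inch '[{"fingers":-0.1,"offset":[0,0,-0.003],"turn":[0,0,0]},{"fingers":-0.1,"offset":[0,0,-0.003],"turn":[0,0,0]}]' | grep -E 'pos|cont'
python3 -m inch '[{"fingers":-0.1,"offset":[0,0,-0.003],"turn":[0,0,0]},{"fingers":-0.1,"offset":[0,0,-0.003],"turn":[0,0,0]}]' | grep -E 'pos|cont'
python3 -m inch '[{"fingers":-0.1,"offset":[0,0,-0.003],"turn":[0,0,0]},{"fingers":-0.1,"offset":[0,0,-0.003],"turn":[0,0,0]}]' | grep -E 'pos|cont'; done
```

```text
position: [0.608, -0.0022, 0.0529]
contact_force: [1.0, -0.2, 0.1]
position: [0.608, -0.0022, 0.0499]
contact_force: [0.1, 0.3, -1.2]
position: [0.608, -0.0022, 0.0469]
contact_force: [-0.1, -0.2, 0.3]
```

```bash
for k in 1; do python3 -m inch '[{"fingers":-0.1,"offset":[0,0,-0.003],"turn":[0,0,0]},{"fingers":-0.1,"offset":[0,0,-0.003],"turn":[0,0,0]}]' | grep -E 'pos|cont'
python3 -m inch '[{"fingers":-0.1,"offset":[0,0,-0.002],"turn":[0,0,0]},{"fingers":-0.1,"offset":[0,0,-0.002],"turn":[0,0,0]}]' | grep -E 'pos|cont'
python3 -m inch '[{"fingers":-0.1,"offset":[0,0,-0.002],"turn":[0,0,0]},{"fingers":-0.1,"offset":[0,0,-0.002],"turn":[0,0,0]}]' | grep -E 'pos|cont'; done
```

```text
position: [0.608, -0.0022, 0.0439]
contact_force: [-0.5, -0.3, 0.4]
position: [0.6081, -0.0022, 0.042]
contact_force: [0.0, -0.7, -0.3]
position: [0.6081, -0.0022, 0.04]
contact_force: [-0.2, 0.0, -0.3]
```

```bash
for k in 1; do python3 -m inch '[{"fingers":-0.1,"offset":[0,0,-0.002],"turn":[0,0,0]},{"fingers":-0.1,"offset":[0,0,-0.002],"turn":[0,0,0]}]' | grep -E 'pos|cont'
python3 -m inch '[{"fingers":-0.1,"offset":[0,0,-0.001],"turn":[0,0,0]},{"fingers":-0.1,"offset":[0,0,-0.001],"turn":[0,0,0]}]' | grep -E 'pos|cont'
python3 -m inch '[{"fingers":-0.1,"offset":[0,0,-0.001],"turn":[0,0,0]},{"fingers":-0.1,"offset":[0,0,-0.001],"turn":[0,0,0]}]' | grep -E 'pos|cont'; done
```

```text
position: [0.6081, -0.0022, 0.038]
contact_force: [-0.3, -0.0, 0.3]
position: [0.6082, -0.0022, 0.0371]
contact_force: [-0.3, -0.4, 0.3]
position: [0.6081, -0.0022, 0.0361]
contact_force: [-0.4, -0.4, -0.0]
```

```bash
for k in 1; do python3 -m inch '[{"fingers":-0.1,"offset":[0,0,-0.001],"turn":[0,0,0]},{"fingers":-0.1,"offset":[0,0,-0.001],"turn":[0,0,0]}]' | grep -E 'pos|cont'
python3 -m inch '[{"fingers":-0.1,"offset":[0,0,-0.001],"turn":[0,0,0]},{"fingers":-0.1,"offset":[0,0,-0.001],"turn":[0,0,0]}]' | grep -E 'pos|cont'
python3 -m inch '[{"fingers":-0.1,"offset":[0,0,-0.001],"turn":[0,0,0]},{"fingers":-0.1,"offset":[0,0,-0.001],"turn":[0,0,0]}]' | grep -E 'pos|cont';python3 -m inch '[{"fingers":-0.1,"offset":[0,0,-0.001],"turn":[0,0,0]},{"fingers":-0.1,"offset":[0,0,-0.001],"turn":[0,0,0]}]' | grep -E 'pos|cont'; done
```

```text
position: [0.6081, -0.0022, 0.0351]
contact_force: [0.5, 0.7, -0.5]
position: [0.6081, -0.0022, 0.0341]
contact_force: [-0.2, -0.0, -0.2]
position: [0.6081, -0.0022, 0.0331]
contact_force: [0.2, 0.2, -0.4]
position: [0.6081, -0.0022, 0.0321]
contact_force: [-0.1, 0.7, 0.8]
```

```bash
python3 - <<'E'
from h import *
d=snap('scene');im=cv2.cvtColor(d['image'],cv2.COLOR_RGB2BGR)
cv2.imwrite('pics/s4.png',cv2.resize(im[130:250,280:420],None,fx=5,fy=5,interpolation=cv2.INTER_CUBIC))
E
```

```text
(no output)
```

View pics/s4.png

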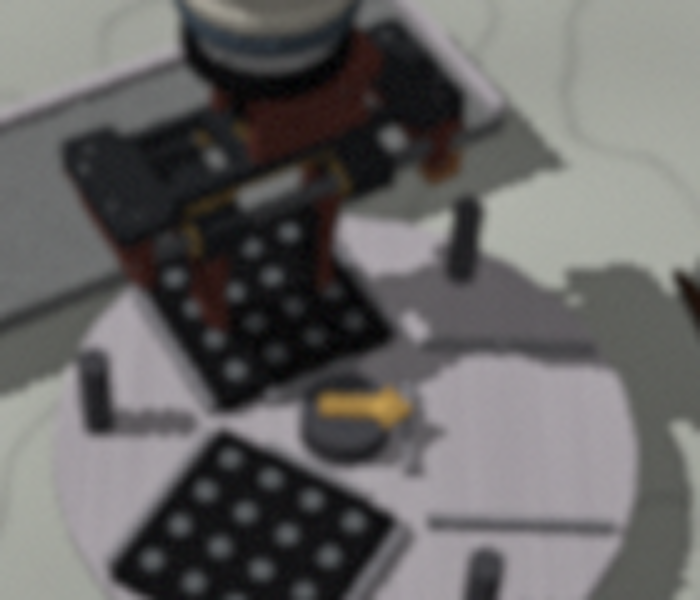

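The fingertips, at (215,320) and (325,285), are just above the plate and centred on it. I carry on in 1 mm steps.

```bash
for k in 1; do python3 -m inch '[{"fingers":-0.1,"offset":[0,0,-0.001],"turn":[0,0,0]},{"fingers":-0.1,"offset":[0,0,-0.001],"turn":[0,0,0]}]' | grep -E 'pos|cont'
python3 -m inch '[{"fingers":-0.1,"offset":[0,0,-0.001],"turn":[0,0,0]},{"fingers":-0.1,"offset":[0,0,-0.001],"turn":[0,0,0]}]' | grep -E 'pos|cont'
python3 -m inch '[{"fingers":-0.1,"offset":[0,0,-0.001],"turn":[0,0,0]},{"fingers":-0.1,"offset":[0,0,-0.001],"turn":[0,0,0]}]' | grep -E 'pos|cont';python3 -m inch '[{"fingers":-0.1,"offset":[0,0,-0.001],"turn":[0,0,0]},{"fingers":-0.1,"offset":[0,0,-0.001],"turn":[0,0,0]}]' | grep -E 'pos|cont'; done
```

```text
position: [0.6082, -0.0022, 0.0311]
contact_force: [0.5, 0.2, -0.3]
position: [0.6081, -0.0022, 0.0301]
contact_force: [-0.2, -0.4, -0.1]
position: [0.6083, -0.0023, 0.0299]
contact_force: [-2.8, -0.9, 6.8]
position: [0.6086, -0.0023, 0.0298]
contact_force: [-4.8, -0.0, 14.8]
```

```bash
python3 -m inch '[{"fingers":-0.1,"offset":[-0.005,-0.001,0],"turn":[0,0,0]},{"fingers":-0.1,"offset":[-0.010,-0.002,0],"turn":[0,0,0]},{"fingers":-0.1,"offset":[-0.015,-0.003,0],"turn":[0,0,0]},{"fingers":-0.1,"offset":[-0.020,-0.004,0],"turn":[0,0,0]},{"fingers":-0.1,"offset":[-0.025,-0.005,0],"turn":[0,0,0]}]'
python3 - <<'E'
from h import *
d=snap('wrist');P=cloud(d);im=d['image'].astype(int)
m=(P[...,2]>.048)&(P[...,2]<.062)&(im.sum(-1)<150)&(abs(P[...,0]-.58)<.1)&(abs(P[...,1]+.01)<.08)
n,l,s,c=cv2.connectedComponentsWithStats(m.astype(np.uint8))
for i in range(1,n):
  if s[i,4]>200:q=P[l==i];print(s[i,4],q.min(0).round(3),q.max(0).round(3),c[i])
E
```

```text
t: 21.7
position: [0.5859, -0.0072, 0.0299]
ee_rot: [[0.982, 0.191, 0.006], [0.191, -0.982, -0.0], [0.006, 0.001, -1.0]]
contact_force: [2.8, 0.1, 7.5]
finger_gap: 0.0481
grasp_force: 3.9
11661 [ 0.557 -0.045  0.051] [0.642 0.047 0.062] [304.49626962 213.62576108]
```

```bash
python3 -m inch '[{"fingers":-0.1,"offset":[-0.005,-0.001,-0.0005],"turn":[0,0,0]},{"fingers":-0.1,"offset":[-0.010,-0.002,-0.0005],"turn":[0,0,0]},{"fingers":-0.1,"offset":[-0.015,-0.003,-0.0005],"turn":[0,0,0]},{"fingers":-0.1,"offset":[-0.020,-0.004,-0.0005],"turn":[0,0,0]},{"fingers":-0.1,"offset":[-0.025,-0.005,-0.0005],"turn":[0,0,0]},{"fingers":-0.1,"offset":[-0.03,-0.006,-0.0005],"turn":[0,0,0]}]'|grep -E 'pos|cont'
python3 - <<'E'
from h import *
d=snap('wrist','w6.png')
E
```

```text
position: [0.5569, -0.0132, 0.0298]
contact_force: [3.5, 1.4, 11.1]
```

View pics/w6.png

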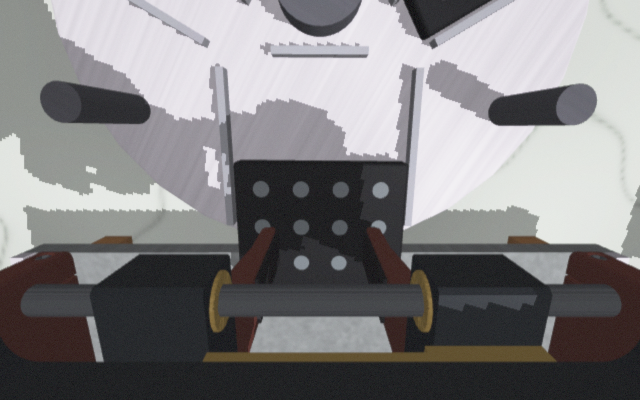

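The plate follows the fingertips squarely; its trailing edge is now at row 161, well clear of the hub wall. Continuing, lowering gradually for the 1.5 mm drop.

```bash
python3 -m inch '[{"fingers":-0.1,"offset":[-0.005,-0.001,-0.0002],"turn":[0,0,0]},{"fingers":-0.1,"offset":[-0.010,-0.002,-0.0004],"turn":[0,0,0]},{"fingers":-0.1,"offset":[-0.015,-0.003,-0.0006],"turn":[0,0,0]},{"fingers":-0.1,"offset":[-0.020,-0.004,-0.0008],"turn":[0,0,0]},{"fingers":-0.1,"offset":[-0.025,-0.005,-0.001],"turn":[0,0,0]}]'|grep -E 'pos|cont'
python3 -m inch '[{"fingers":-0.1,"offset":[-0.005,-0.001,-0.0002],"turn":[0,0,0]},{"fingers":-0.1,"offset":[-0.010,-0.002,-0.0004],"turn":[0,0,0]},{"fingers":-0.1,"offset":[-0.015,-0.003,-0.0006],"turn":[0,0,0]},{"fingers":-0.1,"offset":[-0.020,-0.004,-0.0008],"turn":[0,0,0]},{"fingers":-0.1,"offset":[-0.025,-0.005,-0.001],"turn":[0,0,0]}]'|grep -E 'pos|cont'
cat >> h.py <<'E'
def plate(v0,v1,x=320):
    # trailing edge row search in the wrist picture at column x: last bright->dark change
    d=snap('wrist');g=cv2.cvtColor(d['image'],cv2.COLOR_RGB2GRAY).astype(int);return d,g
E
python3 - <<'E'
from h import *
d=snap('wrist');P=cloud(d);g=cv2.cvtColor(d['image'],cv2.COLOR_RGB2GRAY)
for u in (290,320,350):
    print(u,[(v,int(g[v,u]),P[v,u].round(3).tolist()) for v in range(130,250,6)])
E
```

```text
position: [0.533, -0.0183, 0.0293]
contact_force: [4.9, 0.8, 14.9]
position: [0.5096, -0.0234, 0.0289]
contact_force: [5.6, 1.6, 20.8]
290 [(130, 154, [0.57, 0.005, 0.043]), (136, 150, [0.567, 0.005, 0.045]), (142, 151, [0.564, 0.004, 0.044]), (148, 155, [0.561, 0.004, 0.044]), (154, 153, [0.557, 0.003, 0.043]), (160, 80, [0.554, 0.002, 0.049]), (166, 33, [0.552, 0.001, 0.056]), (172, 34, [0.549, 0.0, 0.056]), (178, 31, [0.545, -0.0, 0.055]), (184, 37, [0.542, -0.001, 0.057]), (190, 31, [0.539, -0.001, 0.056]), (196, 32, [0.536, -0.002, 0.056]), (202, 34, [0.532, -0.002, 0.056]), (208, 33, [0.529, -0.003, 0.056]), (214, 33, [0.525, -0.004, 0.055]), (220, 31, [0.522, -0.004, 0.056]), (226, 38, [0.519, -0.005, 0.057]), (232, 28, [0.515, -0.005, 0.056]), (238, 31, [0.511, -0.006, 0.055]), (244, 33, [0.507, -0.007, 0.054])]
320 [(130, 146, [0.574, -0.011, 0.043]), (136, 150, [0.57, -0.012, 0.044]), (142, 152, [0.567, -0.013, 0.044]), (148, 155, [0.564, -0.013, 0.044]), (154, 153, [0.56, -0.014, 0.044]), (160, 96, [0.558, -0.015, 0.049]), (166, 29, [0.555, -0.015, 0.055]), (172, 33, [0.55
[... 443 characters left out ...]
130, 230, [0.577, -0.028, 0.044]), (136, 233, [0.574, -0.029, 0.046]), (142, 232, [0.57, -0.03, 0.043]), (148, 231, [0.567, -0.03, 0.044]), (154, 226, [0.564, -0.031, 0.044]), (160, 102, [0.561, -0.031, 0.048]), (166, 36, [0.558, -0.031, 0.055]), (172, 32, [0.555, -0.032, 0.056]), (178, 37, [0.552, -0.032, 0.057]), (184, 33, [0.548, -0.033, 0.055]), (190, 33, [0.545, -0.034, 0.056]), (196, 39, [0.542, -0.035, 0.056]), (202, 33, [0.538, -0.035, 0.055]), (208, 33, [0.535, -0.036, 0.055]), (214, 27, [0.531, -0.037, 0.054]), (220, 32, [0.528, -0.038, 0.055]), (226, 32, [0.525, -0.038, 0.055]), (232, 31, [0.521, -0.039, 0.055]), (238, 30, [0.517, -0.04, 0.055]), (244, 31, [0.514, -0.041, 0.056])]
```

```bash
python3 -m inch '[{"fingers":-0.1,"offset":[-0.005,-0.001,0.0004],"turn":[0,0,0]},{"fingers":-0.1,"offset":[-0.010,-0.002,0.0],"turn":[0,0,0]},{"fingers":-0.1,"offset":[-0.015,-0.003,-0.0],"turn":[0,0,0]},{"fingers":-0.1,"offset":[-0.020,-0.004,-0.0004],"turn":[0,0,0]},{"fingers":-0.1,"offset":[-0.024,-0.005,-0.0004],"turn":[0,0,0]},{"fingers":-0.1,"offset":[-0.024,-0.005,-0.0004],"turn":[0,0,0]}]'|grep -E 'pos|cont'
cat > e.py <<'E'
from h import *
d=snap('wrist');P=cloud(d);g=cv2.cvtColor(d['image'],cv2.COLOR_RGB2GRAY).astype(int)
for u in (270,290,320,350,370):
    for v in range(245,90,-1):
        if P[v,u,2]<.050 and g[v,u]>70: print(u,v,P[v+3,u].round(4)); break
E
python3 e.py
```

```text
position: [0.4849, -0.0285, 0.0282]
contact_force: [3.9, 1.1, 22.0]
270 156 [0.5288 0.0071 0.054 ]
290 156 [ 0.5309 -0.0035  0.0538]
320 156 [ 0.534  -0.0195  0.0541]
350 156 [ 0.537  -0.0355  0.0534]
370 156 [ 0.539  -0.0463  0.0529]
```

```bash
python3 -m inch '[{"fingers":-0.1,"offset":[0,0,0.0006],"turn":[0,0,0]},{"fingers":-0.1,"offset":[0.001,-0.007,0.0006],"turn":[0,0,0]},{"fingers":-0.1,"offset":[0.003,-0.014,0.0006],"turn":[0,0,0]},{"fingers":-0.1,"offset":[0.004,-0.021,0.0006],"turn":[0,0,0]},{"fingers":-0.1,"offset":[0.005,-0.028,0.0006],"turn":[0,0,0]},{"fingers":-0.1,"offset":[0.007,-0.035,0.0006],"turn":[0,0,0]},{"fingers":-0.1,"offset":[0.008,-0.042,0.0006],"turn":[0,0,0]},{"fingers":-0.1,"offset":[0.009,-0.049,0.0006],"turn":[0,0,0]}]'|grep -E 'pos|cont'; python3 e.py
```

```text
position: [0.4909, -0.077, 0.0282]
contact_force: [-0.6, 7.8, 23.4]
270 155 [ 0.5356 -0.0412  0.0538]
290 156 [ 0.537  -0.0519  0.053 ]
320 156 [ 0.5402 -0.0679  0.0541]
350 156 [ 0.5434 -0.0837  0.0549]
370 156 [ 0.5453 -0.0945  0.0539]
```

```bash
python3 -m inch '[{"fingers":-0.1,"offset":[0.001,-0.007,0.0004],"turn":[0,0,0]},{"fingers":-0.1,"offset":[0.003,-0.014,0.0004],"turn":[0,0,0]},{"fingers":-0.1,"offset":[0.004,-0.021,0.0004],"turn":[0,0,0]},{"fingers":-0.1,"offset":[0.005,-0.028,0.0004],"turn":[0,0,0]},{"fingers":-0.1,"offset":[0.007,-0.035,0.0004],"turn":[0,0,0]},{"fingers":-0.1,"offset":[0.008,-0.042,0.0004],"turn":[0,0,0]},{"fingers":-0.1,"offset":[0.009,-0.049,0.0004],"turn":[0,0,0]},{"fingers":-0.1,"offset":[0.010,-0.054,0.0004],"turn":[0,0,0]},{"fingers":-0.1,"offset":[0.010,-0.054,0.0004],"turn":[0,0,0]}]'|grep -E 'pos|cont'; python3 e.py
```

```text
position: [0.5003, -0.1317, 0.0283]
contact_force: [-1.5, 1.7, 19.4]
270 155 [ 0.5449 -0.0958  0.0531]
290 156 [ 0.5465 -0.1067  0.0539]
320 156 [ 0.5497 -0.1226  0.0547]
350 156 [ 0.5527 -0.1385  0.0541]
370 156 [ 0.5548 -0.1492  0.054 ]
```

Plate 1 lies square on the board at about y = −106 mm from its centre. Next I lift off and go to the near-right post, to turn back through home to +120°.

```bash
python3 -m inch '[{"fingers":-0.1,"offset":[0,0,0.03],"turn":[0,0,0]},{"fingers":-0.1,"offset":[0,0,0.07],"turn":[0,0,0]},{"fingers":-0.1,"offset":[0,0,0.12],"turn":[0,0,0]},{"fingers":-0.1,"offset":[0.05,0.011,0.12],"turn":[0,0,0]},{"fingers":-0.1,"offset":[0.1,0.023,0.12],"turn":[0,0,0]},{"fingers":-0.1,"offset":[0.149,0.034,0.12],"turn":[0,0,0]},{"fingers":-0.1,"offset":[0.149,0.034,0.12],"turn":[0,0,0]},{"fingers":-0.1,"offset":[0.149,0.034,0.08],"turn":[0,0,0]},{"fingers":-0.1,"offset":[0.149,0.034,0.04],"turn":[0,0,0]},{"fingers":-0.1,"offset":[0.149,0.034,0.022],"turn":[0,0,0]},{"fingers":-0.1,"offset":[0.149,0.034,0.022],"turn":[0,0,0]},{"fingers":1,"offset":[0.149,0.034,0.022],"turn":[0,0,0]},{"fingers":1,"offset":[0.149,0.034,0.022],"turn":[0,0,0]},{"fingers":1,"offset":[0.149,0.034,0.022],"turn":[0,0,0]},{"fingers":1,"offset":[0.149,0.034,0.022],"turn":[0,0,0]},{"fingers":1,"offset":[0.149,0.034,0.022],"turn":[0,0,0]}]' 20
python3 - <<'E'
from h import *
R=.118;a0=np.radians(10.9-120)
for k in range(1,41):
    a=a0+np.radians(6*k);b=a0 if k<=20 else np.radians(10.9);print(k,(R*np.array([np.cos(a)-np.cos(b),np.sin(a)-np.sin(b)])).round(3))
E
```

```text
t: 28.88
position: [0.6473, -0.0987, 0.0492]
ee_rot: [[0.982, 0.191, 0.001], [0.191, -0.982, -0.002], [0.0, 0.002, -1.0]]
contact_force: [-2.3, -6.1, 3.9]
finger_gap: 0.0152
grasp_force: 20.0
1 [ 0.012 -0.003]
2 [ 0.024 -0.006]
3 [ 0.036 -0.006]
4 [ 0.049 -0.006]
5 [ 0.061 -0.004]
6 [ 0.073 -0.001]
7 [0.085 0.003]
8 [0.096 0.008]
9 [0.106 0.015]
10 [0.116 0.022]
11 [0.125 0.031]
12 [0.133 0.04 ]
13 [0.14  0.051]
14 [0.145 0.061]
15 [0.15  0.073]
16 [0.154 0.085]
17 [0.156 0.097]
18 [0.157 0.109]
19 [0.156 0.122]
20 [0.154 0.134]
21 [-0.003  0.012]
22 [-0.007  0.024]
23 [-0.013  0.035]
24 [-0.019  0.045]
25 [-0.027  0.055]
26 [-0.035  0.064]
27 [-0.045  0.072]
28 [-0.055  0.079]
29 [-0.066  0.085]
30 [-0.077  0.089]
31 [-0.089  0.093]
32 [-0.101  0.095]
33 [-0.114  0.096]
34 [-0.126  0.095]
35 [-0.138  0.094]
36 [-0.15   0.091]
37 [-0.162  0.086]
38 [-0.173  0.081]
39 [-0.183  0.074]
40 [-0.193  0.067]
```

```bash
python3 -m inch '[{"fingers":1,"offset":[0.012,-0.003,0],"turn":[0,0,0]},{"fingers":1,"offset":[0.024,-0.006,0],"turn":[0,0,0]},{"fingers":1,"offset":[0.036,-0.006,0],"turn":[0,0,0]},{"fingers":1,"offset":[0.049,-0.006,0],"turn":[0,0,0]},{"fingers":1,"offset":[0.061,-0.004,0],"turn":[0,0,0]},{"fingers":1,"offset":[0.073,-0.001,0],"turn":[0,0,0]},{"fingers":1,"offset":[0.085,0.003,0],"turn":[0,0,0]},{"fingers":1,"offset":[0.096,0.008,0],"turn":[0,0,0]},{"fingers":1,"offset":[0.106,0.015,0],"turn":[0,0,0]},{"fingers":1,"offset":[0.116,0.022,0],"turn":[0,0,0]},{"fingers":1,"offset":[0.125,0.031,0],"turn":[0,0,0]},{"fingers":1,"offset":[0.133,0.040,0],"turn":[0,0,0]},{"fingers":1,"offset":[0.140,0.051,0],"turn":[0,0,0]},{"fingers":1,"offset":[0.145,0.061,0],"turn":[0,0,0]},{"fingers":1,"offset":[0.150,0.073,0],"turn":[0,0,0]},{"fingers":1,"offset":[0.154,0.085,0],"turn":[0,0,0]},{"fingers":1,"offset":[0.156,0.097,0],"turn":[0,0,0]},{"fingers":1,"offset":[0.157,0.109,0],"turn":[0,0,0]},{"fingers":1,"offset":[0.156,0.122,0],"turn":[0,0,0]},{"fingers":1,"offset":[0.154,0.134,0],"turn":[0,0,0]}]' 30
```

```text
t: 31.38
position: [0.8039, 0.0367, 0.0499]
ee_rot: [[0.981, 0.191, 0.006], [0.191, -0.981, -0.001], [0.006, 0.002, -1.0]]
contact_force: [3.8, -2.6, 1.9]
finger_gap: 0.0152
grasp_force: 30.0
```

```bash
python3 -m inch '[{"fingers":1,"offset":[-0.003,0.012,0],"turn":[0,0,0]},{"fingers":1,"offset":[-0.007,0.024,0],"turn":[0,0,0]},{"fingers":1,"offset":[-0.013,0.035,0],"turn":[0,0,0]},{"fingers":1,"offset":[-0.019,0.045,0],"turn":[0,0,0]},{"fingers":1,"offset":[-0.027,0.055,0],"turn":[0,0,0]},{"fingers":1,"offset":[-0.035,0.064,0],"turn":[0,0,0]},{"fingers":1,"offset":[-0.045,0.072,0],"turn":[0,0,0]},{"fingers":1,"offset":[-0.055,0.079,0],"turn":[0,0,0]},{"fingers":1,"offset":[-0.066,0.085,0],"turn":[0,0,0]},{"fingers":1,"offset":[-0.077,0.089,0],"turn":[0,0,0]},{"fingers":1,"offset":[-0.089,0.093,0],"turn":[0,0,0]},{"fingers":1,"offset":[-0.101,0.095,0],"turn":[0,0,0]},{"fingers":1,"offset":[-0.114,0.096,0],"turn":[0,0,0]},{"fingers":1,"offset":[-0.126,0.095,0],"turn":[0,0,0]},{"fingers":1,"offset":[-0.138,0.094,0],"turn":[0,0,0]},{"fingers":1,"offset":[-0.150,0.091,0],"turn":[0,0,0]},{"fingers":1,"offset":[-0.162,0.086,0],"turn":[0,0,0]},{"fingers":1,"offset":[-0.173,0.081,0],"turn":[0,0,0]},{"fingers":1,"offset":[-0.183,0.074,0],"turn":[0,0,0]},{"fingers":1,"offset":[-0.193,0.067,0],"turn":[0,0,0]}]' 30
```

```text
t: 33.88
position: [0.6144, 0.1007, 0.0501]
ee_rot: [[0.981, 0.192, 0.013], [0.192, -0.981, -0.003], [0.012, 0.005, -1.0]]
contact_force: [20.2, -18.5, -6.4]
finger_gap: 0.0151
grasp_force: 30.0
```

```bash
python3 -m inch '[{"fingers":-0.1,"offset":[0,0,0],"turn":[0,0,0]},{"fingers":-0.1,"offset":[0,0,0],"turn":[0,0,0]},{"fingers":-0.1,"offset":[0,0,0],"turn":[0,0,0]},{"fingers":-0.1,"offset":[0,0,0.04],"turn":[0,0,0]},{"fingers":-0.1,"offset":[0,0,0.08],"turn":[0,0,0]},{"fingers":-0.1,"offset":[0,0,0.12],"turn":[0,0,0]},{"fingers":-0.1,"offset":[-0.003,-0.05,0.12],"turn":[0,0,0]},{"fingers":-0.1,"offset":[-0.003,-0.104,0.12],"turn":[0,0,0]},{"fingers":-0.1,"offset":[-0.003,-0.104,0.12],"turn":[0,0,0]},{"fingers":-0.1,"offset":[-0.003,-0.104,0.12],"turn":[0,0,0]}]' 20
python3 - <<'E'
from h import *
d=snap('wrist','w7.png');P=cloud(d)
g=cv2.cvtColor(d['image'],cv2.COLOR_RGB2GRAY)
m=(g<75)&(P[...,2]>.048)&(P[...,2]<.065)&(np.hypot(P[...,0]-.608,P[...,1]+.003)<.072)
m=cv2.morphologyEx(m.astype(np.uint8),cv2.MORPH_CLOSE,np.ones((9,9)))
n,l,s,c=cv2.connectedComponentsWithStats(m);i=1+s[1:,4].argmax();q=P[l==i][:,:2].astype(np.float32)
print(cv2.minAreaRect((q*1000)))
m=(P[...,2]>.088)&(P[...,2]<.1)
n,l,s,c=cv2.connectedComponentsWithStats(m.astype(np.uint8))
for i in range(1,n):
  if s[i,4]>60: print('post',P[l==i].mean(0).round(4),s[i,4],c[i])
E
```

```text
t: 35.12
position: [0.605, 0.0004, 0.1681]
ee_rot: [[0.982, 0.191, -0.001], [0.191, -0.982, 0.001], [-0.0, -0.001, -1.0]]
contact_force: [0.6, 0.2, 0.0]
finger_gap: 0.0483
grasp_force: 0.0
((608.9351806640625, -3.768024444580078), (96.35165405273438, 95.3413314819336), 11.810236930847168)
post [ 0.6524 -0.0987  0.0934] 301 [440.28239203 171.87707641]
post [0.6121 0.1    0.0936] 299 [210.7826087 173.9632107]
```

View pics/w7.png

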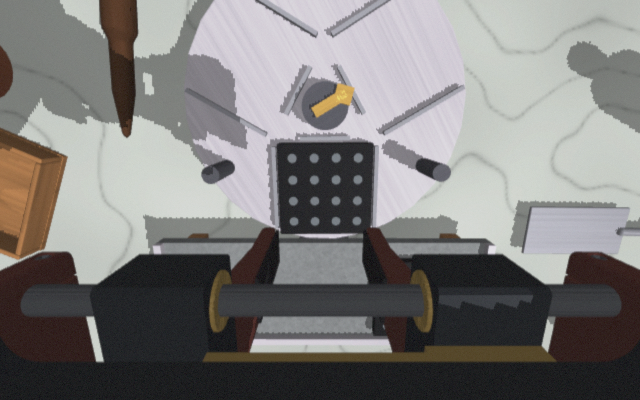

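Plate 2 now faces the board at (325,188), i.e. (0.609, −0.004), still square. Descending onto it.

```bash
python3 -m inch '[{"fingers":-0.1,"offset":[0.003,-0.003,-0.05],"turn":[0,0,0]},{"fingers":-0.1,"offset":[0.003,-0.003,-0.1],"turn":[0,0,0]},{"fingers":-0.1,"offset":[0.003,-0.003,-0.125],"turn":[0,0,0]},{"fingers":-0.1,"offset":[0.003,-0.003,-0.135],"turn":[0,0,0]},{"fingers":-0.1,"offset":[0.003,-0.003,-0.135],"turn":[0,0,0]},{"fingers":-0.1,"offset":[0.003,-0.003,-0.135],"turn":[0,0,0]}]'|grep -E 'pos|cont'
python3 -m inch '[{"fingers":-0.1,"offset":[0,0,-0.002],"turn":[0,0,0]},{"fingers":-0.1,"offset":[0,0,-0.003],"turn":[0,0,0]},{"fingers":-0.1,"offset":[0,0,-0.003],"turn":[0,0,0]}]'|grep -E 'pos|cont'
```

```text
position: [0.6092, -0.0028, 0.0345]
contact_force: [0.4, -0.4, -0.1]
position: [0.6083, -0.0033, 0.0305]
contact_force: [0.1, 0.9, -0.2]
```

```bash
python3 -m inch '[{"fingers":-0.1,"offset":[0,0,-0.001],"turn":[0,0,0]},{"fingers":-0.1,"offset":[0,0,-0.001],"turn":[0,0,0]}]'|grep -E 'pos|cont'
python3 -m inch '[{"fingers":-0.1,"offset":[0,0,-0.001],"turn":[0,0,0]},{"fingers":-0.1,"offset":[0,0,-0.001],"turn":[0,0,0]}]'|grep -E 'pos|cont'
```

```text
position: [0.6084, -0.0033, 0.0299]
contact_force: [-2.0, -0.6, 5.7]
position: [0.6085, -0.0033, 0.0298]
contact_force: [-4.5, -0.7, 14.5]
```

```bash
python3 -m inch '[{"fingers":-0.1,"offset":[-0.005,-0.001,0],"turn":[0,0,0]},{"fingers":-0.1,"offset":[-0.010,-0.002,0],"turn":[0,0,0]},{"fingers":-0.1,"offset":[-0.015,-0.003,0],"turn":[0,0,0]},{"fingers":-0.1,"offset":[-0.020,-0.004,0],"turn":[0,0,0]},{"fingers":-0.1,"offset":[-0.025,-0.005,-0.0003],"turn":[0,0,0]},{"fingers":-0.1,"offset":[-0.030,-0.006,-0.0005],"turn":[0,0,0]},{"fingers":-0.1,"offset":[-0.035,-0.007,-0.0005],"turn":[0,0,0]},{"fingers":-0.1,"offset":[-0.040,-0.008,-0.0005],"turn":[0,0,0]},{"fingers":-0.1,"offset":[-0.045,-0.009,-0.0005],"turn":[0,0,0]},{"fingers":-0.1,"offset":[-0.050,-0.010,-0.0005],"turn":[0,0,0]}]'|grep -E 'pos|cont'; python3 e.py
```

```text
position: [0.5617, -0.0133, 0.0298]
contact_force: [3.8, 1.0, 10.4]
270 160 [0.6035 0.0221 0.055 ]
290 160 [0.6056 0.0115 0.0547]
320 160 [ 0.6088 -0.0046  0.0554]
350 160 [ 0.6117 -0.0208  0.054 ]
370 160 [ 0.6139 -0.0313  0.0554]
```

```bash
python3 -m inch '[{"fingers":-0.1,"offset":[-0.005,-0.001,-0.0002],"turn":[0,0,0]},{"fingers":-0.1,"offset":[-0.010,-0.002,-0.0004],"turn":[0,0,0]},{"fingers":-0.1,"offset":[-0.015,-0.003,-0.0006],"turn":[0,0,0]},{"fingers":-0.1,"offset":[-0.020,-0.004,-0.0008],"turn":[0,0,0]},{"fingers":-0.1,"offset":[-0.025,-0.005,-0.001],"turn":[0,0,0]},{"fingers":-0.1,"offset":[-0.03,-0.006,-0.0012],"turn":[0,0,0]},{"fingers":-0.1,"offset":[-0.035,-0.007,-0.0014],"turn":[0,0,0]},{"fingers":-0.1,"offset":[-0.04,-0.008,-0.0014],"turn":[0,0,0]},{"fingers":-0.1,"offset":[-0.045,-0.009,-0.0014],"turn":[0,0,0]},{"fingers":-0.1,"offset":[-0.050,-0.010,-0.0014],"turn":[0,0,0]},{"fingers":-0.1,"offset":[-0.055,-0.011,-0.0016],"turn":[0,0,0]},{"fingers":-0.1,"offset":[-0.06,-0.012,-0.0018],"turn":[0,0,0]},{"fingers":-0.1,"offset":[-0.065,-0.013,-0.0020],"turn":[0,0,0]},{"fingers":-0.1,"offset":[-0.07,-0.014,-0.0022],"turn":[0,0,0]},{"fingers":-0.1,"offset":[-0.073,-0.015,-0.0022],"turn":[0,0,0]},{"fingers":-0.1,"offset":[-0.073,-0.015,-0.0022],"turn":[0,0,0]}]'|grep -E 'pos|cont'; python3 e.py
```

```text
position: [0.4903, -0.0285, 0.0282]
contact_force: [3.9, 1.1, 19.9]
270 157 [0.5336 0.0072 0.0534]
290 157 [ 0.5358 -0.0036  0.0541]
320 157 [nan nan nan]
350 156 [ 0.5424 -0.0355  0.0529]
370 156 [ 0.5445 -0.0461  0.0539]
```

```bash
python3 -m inch '[{"fingers":-0.1,"offset":[-0.003,0,0.0003],"turn":[0,0,0]},{"fingers":-0.1,"offset":[-0.006,0,0.0003],"turn":[0,0,0]},{"fingers":-0.1,"offset":[-0.006,0,0.0003],"turn":[0,0,0]}]'|grep -E 'pos|cont'; python3 e.py
```

```text
position: [0.4839, -0.0286, 0.0283]
contact_force: [3.4, 0.4, 16.9]
270 157 [0.5274 0.007  0.0544]
290 157 [ 0.5294 -0.0036  0.0539]
320 156 [ 0.5329 -0.0195  0.0524]
350 156 [ 0.5363 -0.0352  0.0557]
370 156 [ 0.5382 -0.0461  0.0539]
```

```bash
python3 -m inch '[{"fingers":-0.1,"offset":[0,0,0.03],"turn":[0,0,0]},{"fingers":-0.1,"offset":[0,0,0.07],"turn":[0,0,0]},{"fingers":-0.1,"offset":[0,0,0.12],"turn":[0,0,0]},{"fingers":-0.1,"offset":[0.04,0.04,0.12],"turn":[0,0,0]},{"fingers":-0.1,"offset":[0.08,0.08,0.12],"turn":[0,0,0]},{"fingers":-0.1,"offset":[0.129,0.129,0.12],"turn":[0,0,0]},{"fingers":-0.1,"offset":[0.129,0.129,0.12],"turn":[0,0,0]},{"fingers":-0.1,"offset":[0.129,0.129,0.08],"turn":[0,0,0]},{"fingers":-0.1,"offset":[0.129,0.129,0.04],"turn":[0,0,0]},{"fingers":-0.1,"offset":[0.129,0.129,0.022],"turn":[0,0,0]},{"fingers":-0.1,"offset":[0.129,0.129,0.022],"turn":[0,0,0]},{"fingers":1,"offset":[0.129,0.129,0.022],"turn":[0,0,0]},{"fingers":1,"offset":[0.129,0.129,0.022],"turn":[0,0,0]},{"fingers":1,"offset":[0.129,0.129,0.022],"turn":[0,0,0]},{"fingers":1,"offset":[0.129,0.129,0.022],"turn":[0,0,0]},{"fingers":1,"offset":[0.129,0.129,0.022],"turn":[0,0,0]}]' 30
python3 - <<'E'
import numpy as np
R=.118;a0=np.radians(130.9)
print([(k,(R*np.array([np.cos(a)-np.cos(a0),np.sin(a)-np.sin(a0)])).round(3).tolist()) for k in range(1,21) for a in [a0-np.radians(6*k)]])
E
```

```text
t: 42.58
position: [0.6087, 0.101, 0.0486]
ee_rot: [[0.982, 0.191, 0.001], [0.191, -0.982, 0.0], [0.001, -0.0, -1.0]]
contact_force: [-0.6, -0.6, 5.9]
finger_gap: 0.0151
grasp_force: 30.0
[(1, [0.01, 0.008]), (2, [0.02, 0.014]), (3, [0.031, 0.02]), (4, [0.043, 0.024]), (5, [0.055, 0.027]), (6, [0.067, 0.028]), (7, [0.08, 0.029]), (8, [0.092, 0.028]), (9, [0.104, 0.026]), (10, [0.116, 0.022]), (11, [0.127, 0.018]), (12, [0.138, 0.012]), (13, [0.148, 0.005]), (14, [0.158, -0.003]), (15, [0.166, -0.012]), (16, [0.174, -0.022]), (17, [0.181, -0.032]), (18, [0.186, -0.043]), (19, [0.19, -0.055]), (20, [0.193, -0.067])]
```

```bash
python3 -m inch '[{"fingers":1,"offset":[0.010,0.008,0],"turn":[0,0,0]},{"fingers":1,"offset":[0.020,0.014,0],"turn":[0,0,0]},{"fingers":1,"offset":[0.031,0.020,0],"turn":[0,0,0]},{"fingers":1,"offset":[0.043,0.024,0],"turn":[0,0,0]},{"fingers":1,"offset":[0.055,0.027,0],"turn":[0,0,0]},{"fingers":1,"offset":[0.067,0.028,0],"turn":[0,0,0]},{"fingers":1,"offset":[0.080,0.029,0],"turn":[0,0,0]},{"fingers":1,"offset":[0.092,0.028,0],"turn":[0,0,0]},{"fingers":1,"offset":[0.104,0.026,0],"turn":[0,0,0]},{"fingers":1,"offset":[0.116,0.022,0],"turn":[0,0,0]},{"fingers":1,"offset":[0.127,0.018,0],"turn":[0,0,0]},{"fingers":1,"offset":[0.138,0.012,0],"turn":[0,0,0]},{"fingers":1,"offset":[0.148,0.005,0],"turn":[0,0,0]},{"fingers":1,"offset":[0.158,-0.003,0],"turn":[0,0,0]},{"fingers":1,"offset":[0.166,-0.012,0],"turn":[0,0,0]},{"fingers":1,"offset":[0.174,-0.022,0],"turn":[0,0,0]},{"fingers":1,"offset":[0.181,-0.032,0],"turn":[0,0,0]},{"fingers":1,"offset":[0.186,-0.043,0],"turn":[0,0,0]},{"fingers":1,"offset":[0.190,-0.055,0],"turn":[0,0,0]},{"fingers":1,"offset":[0.194,-0.067,0],"turn":[0,0,0]}]' 30
python3 -m inch '[{"fingers":-0.1,"offset":[0,0,0],"turn":[0,0,0]},{"fingers":-0.1,"offset":[0,0,0],"turn":[0,0,0]},{"fingers":-0.1,"offset":[0,0,0],"turn":[0,0,0]},{"fingers":-0.1,"offset":[0,0,0.05],"turn":[0,0,0]},{"fingers":-0.1,"offset":[0,0,0.1],"turn":[0,0,0]},{"fingers":-0.1,"offset":[0,0,0.16],"turn":[0,0,0]},{"fingers":-0.1,"offset":[-0.03,-0.06,0.18],"turn":[0,0,0]},{"fingers":-0.1,"offset":[-0.07,-0.11,0.2],"turn":[0,0,0]},{"fingers":-0.1,"offset":[-0.1,-0.16,0.2],"turn":[0,0,0]},{"fingers":-0.1,"offset":[-0.13,-0.21,0.2],"turn":[0,0,0]},{"fingers":-0.1,"offset":[-0.16,-0.26,0.2],"turn":[0,0,0]},{"fingers":-0.1,"offset":[-0.19,-0.31,0.2],"turn":[0,0,0]},{"fingers":-0.1,"offset":[-0.22,-0.36,0.2],"turn":[0,0,0]},{"fingers":-0.1,"offset":[-0.25,-0.41,0.2],"turn":[0,0,0]},{"fingers":-0.1,"offset":[-0.25,-0.41,0.2],"turn":[0,0,0]}]'
python3 - <<'E'
from h import *
d=snap('top');im=cv2.cvtColor(d['image'],cv2.COLOR_RGB2BGR)
cv2.imwrite('pics/t9.png',cv2.resize(im[130:290,130:390],None,fx=3,fy=3,interpolation=cv2.INTER_CUBIC))
P=cloud(d);g=im.sum(-1)
m=(P[...,2]>.088)&(P[...,2]<.1)&(abs(P[...,0]-.68)<.16)&(abs(P[...,1])<.16)
n,l,s,c=cv2.connectedComponentsWithStats(m.astype(np.uint8))
for i in range(1,n): print('post',P[l==i].mean(0).round(4),s[i,4])
R=np.array([[.982,.19],[-.19,.982]])
for c0 in ([.487,-.029],[.5025,-.1315]):
    m=(np.hypot(P[...,0]-c0[0],P[...,1]-c0[1])<.075)&(P[...,2]>.05)&(P[...,2]<.062)&(g<160)
    m=cv2.morphologyEx(m.astype(np.uint8),cv2.MORPH_CLOSE,np.ones((5,5)))
    q=P[m>0];r=cv2.minAreaRect((q[:,:2]*1000).astype(np.float32));print(r,q[:,2].mean(),R@(np.array(r[0])/1000-[.4867,-.0265]))
E
```

```text
t: 45.08
position: [0.8051, 0.0351, 0.0487]
ee_rot: [[0.982, 0.191, 0.006], [0.191, -0.982, 0.002], [0.006, -0.001, -1.0]]
contact_force: [3.1, 4.9, 2.2]
finger_gap: 0.0153
grasp_force: 30.0
t: 46.95
position: [0.5499, -0.3791, 0.2478]
ee_rot: [[0.982, 0.187, -0.001], [0.187, -0.982, -0.0], [-0.001, 0.0, -1.0]]
contact_force: [-0.4, -0.1, -0.7]
finger_gap: 0.0483
grasp_force: 0.0
post [0.8035 0.034  0.0942] 23
post [ 0.6483 -0.0978  0.0954] 22
post [0.6104 0.1024 0.0945] 23
((489.0031433105469, -40.209312438964844), (87.10230255126953, 116.20622253417969), 10.999726295471191) nan [-0.00034308 -0.01390014]
((500.640625, -116.32414245605469), (86.776123046875, 115.51365661621094), 10.253669738769531) nan [-0.00337689 -0.09085603]
```

View pics/t9.png

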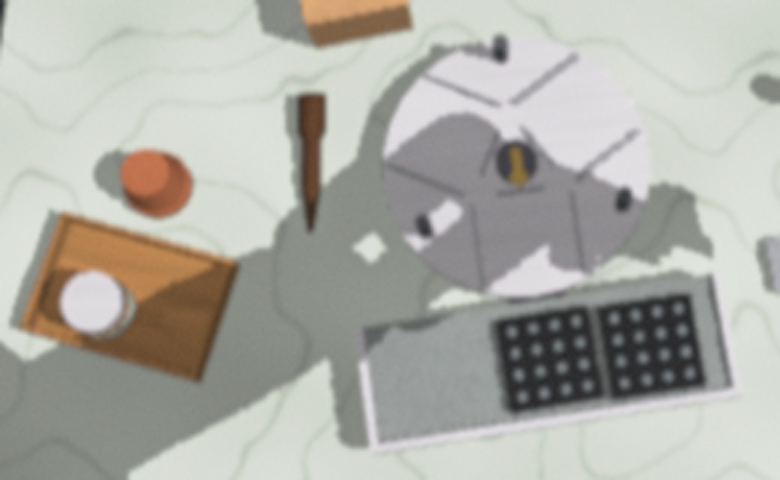

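All as wanted in the picture: pointer at the board, and both plates side by side at (550,360) and (652,345). The jar was knocked sideways within the caddy and is now at (93,302), so I check that it is still upright inside.

```bash
python3 - <<'E'
from h import *
d=load('top');P=cloud(d)
c=at_height(d,130+92/3,130+302/3,.076)[:2]-[.537,.405]
m=(P[...,2]>.068)&(P[...,2]<.085)&(abs(P[...,0]-.537)<.07)&(abs(P[...,1]-.42)<.1)
q=P[m];print(m.sum(),q[:,2].std(),q.mean(0))
for w in (c,q.mean(0)[:2]-[.537,.405]): print('caddy frame',np.array([[.972,-.235],[.235,.972]])@w)
A=np.c_[q[:,:2]-q.mean(0)[:2],np.ones(len(q))];print('tilt',np.linalg.lstsq(A,q[:,2],rcond=None)[0])
E
```

```text
315 0.003230204477856168 [0.52278035 0.4308136  0.07722945]
caddy frame [-0.02017266  0.02049793]
caddy frame [-0.0198877  0.0217492]
tilt [0.00507733 0.00540416 0.07722945]
```

```bash
python3 -c "
from cell import env
print(env.job_done())"
```

```text
the job is handed in; nothing more can be done
None
```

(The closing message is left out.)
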